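# Trivet out, casseroles on, microwave shut

### The arm

A 7-joint arm with a two-finger parallel gripper is mounted at the origin on the work surface. World frame = base frame: x ahead of the robot, y to its left, z up, the work surface at z = 0. Lengths are in m, angles in rad, forces in N, time in s.
With the tool pointing down it reaches from about 0.425 to 0.925 m from the base axis. Payload 6.8 kg.
Tool frame: the origin (TCP) lies midway between the tips of the shut fingers; the grasp point (between the pads) lies 19 mm behind it; z points along the fingers, x is the direction in which the jaws open and shut, and the axes are right-handed (so a half turn about z gives the same grasp; the last joint's range is limited). The gripper opens to 88 mm and grips with 3 to 60 N. Pads are 20 mm wide; open, the fingers measure 115 mm over their backs; the gripper's body (75 mm by 178 mm) begins 61 mm behind the grasp point.
Start: joints at [-1.305, 0.477, 0.022, 1.555, -0.011, 1.109, -0.083], TCP at [0.246, 0.628, 0.186] pointing down, gripper open.
Joint ranges: [-2.96, 2.96], [-0.34, 2.1], [-1.41, 1.46], [0.24, 2.44], [-1.37, 4.51], [0.17, 1.92], [-2.96, 2.96]. Speed limits (rad/s): [2.39, 2.39, 3.14, 3.14, 3.14, 3.14, 3.14].

### API

Orientations are given as a rotation vector (axis times angle).
In Python, from cell import readout, optics, arm gives the robot as it stands.
- The arm moves only by the tool servo_tool, never from a script. Its argument "commands" is a list of rows, each an object with "xyz": the shift along the tool's x, y, z in m, a list of three; "dr": the turn, a rotation vector about the tool's x, y, z in rad, a list of three; "claw": the closure, from 0 (fully open) to 1 (shut). In form: [{"xyz": [tx, ty, tz], "dr": [rx, ry, rz], "claw": claw}, ...]. A call has 1 to 8 rows; each row is the pose to reach, as a shift and turn from the pose commanded when the call began, along the tool's axes at that moment; what a row does not reach only later rows make up. A row lasts 1/10 s, in which the tool goes at most 50 mm and 8.59 degrees, less where a joint would pass 70% of its speed; a pose out of reach is approached as far as the arm can. A call with a gripper value outside its range is refused whole. The fingers move at their own pace and stop on an object; "force" is the grip in N (left out, the last holds). Time passes only in rows, so rows that repeat a pose let the fingers close. It gives the time, the measured TCP pose, the force and the opening at its end, in the units of the state.
- readout.sense(): the state, without advancing time (a new reading comes with each control period).
- optics.get_image(name): name is "side" or "top" or "wrist"; returns (picture, depth): 420x560x3 uint8, red, green, blue; 420x560 float32, m along the optical axis (not along the pixel's ray), 0 where there is no reading.
- optics.camera_info(name): a dict with "fx", "fy", "cx", "cy" (pixels), "origin" and "attitude" of the camera in the world. Camera axes: x right, y down, z forward; pixel columns grow to the right and rows downward; lengths in m; the calibration is good to about 2 mm. A picture is of the moment at which its call begins: read the wrist's pose just before it. camera_info takes no time and is no camera call; for the wrist camera it gives the pose at the moment of the call.
- arm.sign_off(): hands the job in, once; it reports no verdict.
The state is a dict: "time": time; "joint_positions": joint angles; "qvel": joint speeds; "effort": joint torques, N m; "position": TCP position; "tool_rot": TCP orientation; "contact_force": force on the tool from outside, world axes, zero at the start; "ft_torque": the same for the moment, N m; "gripper_width": opening from 0.0 (shut) to 1.0 (fully open).
Only numpy, scipy, OpenCV 4.12 (cv2) and the standard library are available. Lean on these libraries where they do the work, as an engineer would, in place of code of your own. Each camera call takes 0.05 s, during which the arm holds its last target. There are 200 camera calls.

### The job

First swing the folding trivet's top leaf over until it snaps open flat. Then move every little lidded casserole standing in front of the microwave onto the trivet, upright and resting squarely on it, and once they are all there push the microwave door shut until its catch snaps home. Leave the mug, jars and other kitchen things where they are.

Things in the scene. Friction and masses are not known exactly. Their poses are not given: they have to be found in the camera images.
- trivet: Fixed wooden folding trivet, two slatted leaves hinged like a book. Open flat: one surface 260 mm (its x) by 240 mm (its y), top 24 mm above the worktop. Origin: on the worktop under the middle of the hinge line, the centre of the open trivet. x runs along the hinge line; the fixed leaf covers y = 3 to 120 mm, the moving leaf starts folded on top of it and opens to y = -3 to -120 mm. z up.
- trivet_leaf (a joint): Angle of the trivet's moving leaf about the hinge line (the trivet's x axis at 24 mm height): 0 = folded onto the fixed leaf, 1.57 = upright, 3.14 = open flat. An over-centre spring and its weight press it to the nearer end: lift it past upright (about 3 N at the handle to start), then it snaps open by itself.
- leaf_handle (a point): Middle of the moving leaf's wire handle: a round steel bar 8 mm thick, 120 mm long, parallel to the hinge line, 155 mm from it, 35 mm beyond the leaf's free edge (31 mm free gap). Level with mid thickness of the 12 mm leaf: folded, the bar lies 30 mm above the worktop. It can turn between the fingers as the leaf swings.
- microwave: White microwave oven, fixed, 440 mm wide, 245 mm tall, 310 mm deep, its door standing open. Origin: on the worktop under the middle of the housing's front; the front looks along -x of this frame, +y is the hinge side, z up. The shut door and the control panel stand 24 mm out in front of that plane. The two dials are not used.
- mw_door (a joint): Angle of the microwave door about its upright hinge: 0 = shut and seated, 1.5 = as wide as it opens. It stays where it is left; in the last 0.05 rad a sprung catch resists (about 4 N at the free edge), then snaps and holds the door at 0.
- door_push (a point): Point on the outer face of the microwave door, 250 mm from the hinge axis, 60 mm short of the free edge, 210 mm above the worktop. The door is a flat panel without handle, 310 mm wide, 24 mm thick, from 19 to 242 mm above the worktop. Site x = inward normal of the door (push this way to shut it), y to the hinge, z up.
- door_hinge (a point): Point on the door's upright hinge axis, 210 mm above the worktop, at mid thickness of the door (12 mm behind its outer face). x, y, z as for door_push.
- pot1: Small round lidded casserole, red, lid fixed on, 66 mm diameter (74 mm over its two little ears), 55 mm high to the lid; on top an upright dark steel knob 22 mm in diameter, from 55 to 83 mm above its base. 0.2 to 0.4 kg. Origin: centre of its underside, z up. May be absent.
- pot2: Small round lidded casserole, dark blue, lid fixed on, 66 mm diameter (74 mm over its two little ears), 55 mm high to the lid; on top an upright dark steel knob 22 mm in diameter, from 55 to 83 mm above its base. 0.2 to 0.4 kg. Origin: centre of its underside, z up. May be absent.
- pot3: Small round lidded casserole, mustard yellow, lid fixed on, 66 mm diameter (74 mm over its two little ears), 55 mm high to the lid; on top an upright dark steel knob 22 mm in diameter, from 55 to 83 mm above its base. 0.2 to 0.4 kg. Origin: centre of its underside, z up. May be absent.
- pot4: Small round lidded casserole, green, lid fixed on, 66 mm diameter (74 mm over its two little ears), 55 mm high to the lid; on top an upright dark steel knob 22 mm in diameter, from 55 to 83 mm above its base. 0.2 to 0.4 kg. Origin: centre of its underside, z up. May be absent.
- pot5: Small round lidded casserole, cream, lid fixed on, 66 mm diameter (74 mm over its two little ears), 55 mm high to the lid; on top an upright dark steel knob 22 mm in diameter, from 55 to 83 mm above its base. 0.2 to 0.4 kg. Origin: centre of its underside, z up. May be absent.
- mug: Blue mug, 76 mm wide, 85 mm high; not part of the job. Origin: centre of its underside.
- spread_jar: Jar with white lid, 72 mm wide, 100 mm high; not part of the job. Origin: centre of its underside.
- tea_box: Orange box, 60 x 90 x 110 mm; not part of the job. Origin: centre of its underside.
- spice_red: Spice jar with red cap, 42 mm wide, 90 mm high; not part of the job. Origin: centre of its underside.
- spice_green: Spice jar with green cap, 42 mm wide, 90 mm high; not part of the job. Origin: centre of its underside.
- bowl: White bowl, 120 mm wide, 55 mm high; not part of the job. Origin: centre of its underside.
- salt_jar: White salt jar with blue cap, 48 mm wide, 100 mm high; not part of the job. Origin: centre of its underside.
Mind the look-alikes: they are no part of the job. Several things have the shape of the pot2; the one meant has the colours described above.

How it is judged:
On the way, in this order (a step that is already met when the one before it is completed fails the run):
1. the trivet is snapped open flat, the microwave still open (value of joint trivet_leaf above 3.05 rad and value of joint mw_door above 0.3 rad), for 0.2 s.
2. every casserole stands upright on the open trivet, the microwave still open (all of step 1 and x of pot1 in the frame of trivet between -0.125 and 0.125 m and y of pot1 in the frame of trivet between -0.115 and 0.115 m and z of pot1 in the frame of trivet between 0.018 and 0.032 m and angle between each of pot1, pot2, pot3, pot4, pot5's own z axis and vertical below 0.12 rad and linear speed of each of pot1, pot2, pot3, pot4, pot5 below 0.03 m/s and x of pot2 in the frame of trivet between -0.125 and 0.125 m and y of pot2 in the frame of trivet between -0.115 and 0.115 m and z of pot2 in the frame of trivet between 0.018 and 0.032 m and x of pot3 in the frame of trivet between -0.125 and 0.125 m and y of pot3 in the frame of trivet between -0.115 and 0.115 m and z of pot3 in the frame of trivet between 0.018 and 0.032 m and x of pot4 in the frame of trivet between -0.125 and 0.125 m and y of pot4 in the frame of trivet between -0.115 and 0.115 m and z of pot4 in the frame of trivet between 0.018 and 0.032 m and x of pot5 in the frame of trivet between -0.125 and 0.125 m and y of pot5 in the frame of trivet between -0.115 and 0.115 m and z of pot5 in the frame of trivet between 0.018 and 0.032 m), for 0.2 s.
3. the microwave door is shut on its catch (value of joint mw_door below 0.015 rad and velocity of joint mw_door between -0.1 and 0.1 rad/s), for 0.2 s.
At the end, for the whole second after the job is handed in: The trivet's leaf is open flat (over 3.05 rad), every casserole present stands upright (within 7 degrees) and still on the trivet's top, its centre at least 5 mm inside the trivet's edge, and the microwave door is seated (under 0.015 rad) (all of step 3 and value of joint trivet_leaf above 3.05 rad and x of pot1 in the frame of trivet between -0.125 and 0.125 m and y of pot1 in the frame of trivet between -0.115 and 0.115 m and z of pot1 in the frame of trivet between 0.018 and 0.032 m and angle between each of pot1, pot2, pot3, pot4, pot5's own z axis and vertical below 0.12 rad and linear speed of each of pot1, pot2, pot3, pot4, pot5 below 0.03 m/s and x of pot2 in the frame of trivet between -0.125 and 0.125 m and y of pot2 in the frame of trivet between -0.115 and 0.115 m and z of pot2 in the frame of trivet between 0.018 and 0.032 m and x of pot3 in the frame of trivet between -0.125 and 0.125 m and y of pot3 in the frame of trivet between -0.115 and 0.115 m and z of pot3 in the frame of trivet between 0.018 and 0.032 m and x of pot4 in the frame of trivet between -0.125 and 0.125 m and y of pot4 in the frame of trivet between -0.115 and 0.115 m and z of pot4 in the frame of trivet between 0.018 and 0.032 m and x of pot5 in the frame of trivet between -0.125 and 0.125 m and y of pot5 in the frame of trivet between -0.115 and 0.115 m and z of pot5 in the frame of trivet between 0.018 and 0.032 m); the robot touches nothing.
It fails at once if a bystander (mug, jar, box, bowl) is shifted more than 5 cm (distance of any of mug, spread_jar, tea_box, spice_red, spice_green, bowl, salt_jar from where it was at the start of the episode above 0.05 m).
Of pot1, pot2, pot3, pot4, pot5 only 3 to 5 are there at a start; the rules pass over those that are not, and their reading is None.
At some moment in a run one of pot1, pot2, pot3, pot4, pot5 may be knocked a few centimetres aside while the robot is not near it.
It also fails if it takes over 210 s, if anything falls off the work surface, if the arm or the gripper's body presses on something with over 40 N, if the wrist force passes 120 N, or if a joint passes its speed limit or range.

## Working session

There is one attempt and no reset: what is moved stays moved. The work goes in short steps, Python scripts to look and compute and a tool call to move; the robot and the scene stay as the last step left them, time stands still between calls to the robot, and variables do not carry over. Pictures are saved under pics/ and viewed, about 12 in all and at most 16, crops included, and the job is handed in when it is done.

Besides the shell and the picture viewer there is one more tool, called after "Request:" as name([rows], argument=value, ...), one row to a line, values as JSON. servo_tool: Moves the arm, as the interface text tells. Its arguments: {"type":"object","properties":{"commands":{"type":"array","items":{"type":"object","properties":{"xyz":{"type":"array","items":{"type":"number"}},"dr":{"type":"array","items":{"type":"number"}},"claw":{"type":"number"}}}},"force":{"type":"number"}},"required":["commands"]}

```bash
ls; mkdir -p pics; cat > h.py <<'E'
import numpy as np, cv2
from scipy.spatial.transform import Rotation as R
from cell import readout, optics, arm
def att(ci):
    a=np.array(ci["attitude"],float)
    return a if a.shape==(3,3) else (R.from_rotvec(a).as_matrix() if a.size==3 else R.from_quat(a).as_matrix())
def snap(n,f=None):
    ci=optics.camera_info(n); p,d=optics.get_image(n)
    if f: cv2.imwrite(f"pics/{f}.png",cv2.cvtColor(p,cv2.COLOR_RGB2BGR))
    np.savez(f"/tmp/{n}.npz",p=p,d=d,A=att(ci),o=np.array(ci["origin"]),k=[ci[q] for q in("fx","fy","cx","cy")])
    return load(n)
def load(n): return dict(np.load(f"/tmp/{n}.npz"))
def cloud(s):
    fx,fy,cx,cy=s["k"]; v,u=np.mgrid[:s["d"].shape[0],:s["d"].shape[1]]
    c=np.dstack([(u-cx)/fx,(v-cy)/fy,np.ones(u.shape)])*s["d"][...,None]
    return c@s["A"].T+s["o"]
def ray(s,u,v,z):
    fx,fy,cx,cy=s["k"]; r=s["A"]@np.array([(u-cx)/fx,(v-cy)/fy,1]); return s["o"]+r*(z-s["o"][2])/r[2]
def totool(dw):
    st=readout.sense(); return R.from_rotvec(st["tool_rot"]).inv().apply(dw)
E
python3 - <<'E'
from h import *
print(readout.sense())
for n in("top","side","wrist"):
    print(n,optics.camera_info(n))
    snap(n,n+"0")
E
```

```text
pics
{'time': 0.0, 'joint_positions': array([-1.30506488,  0.47772509,  0.02236443,  1.55641652, -0.01153447,
        1.10930207, -0.08313328]), 'qvel': array([ 0.001198  , -0.00104426, -0.00145163, -0.00044326,  0.00063961,
        0.00140468,  0.00013928]), 'effort': array([ 1.63564314e-04, -5.82842553e+01,  1.53457057e+00, -2.72608244e+01,
       -5.43309550e-02,  1.67792622e-02,  1.76352214e-04]), 'position': array([0.24628402, 0.62776814, 0.18464729]), 'tool_rot': array([ 2.59472703e+00,  1.76928118e+00, -2.13741362e-03]), 'contact_force': array([-0.39852616,  0.3069298 ,  0.66178207]), 'ft_torque': array([ 0.00125313, -0.0048735 , -0.0003961 ]), 'gripper_width': 0.9991496663332494}
top {'fx': 412.70915749574687, 'fy': 412.70915749574687, 'cx': 280.07943730439604, 'cy': 206.73583632385964, 'origin': array([ 0.3064843 , -0.02754035,  1.2199674 ]), 'attitude': array([-2.25147789,  1.9490816 , -0.21240548])}
side {'fx': 479.5293810541811, 'fy': 479.5293810541811, 'cx': 283.1161347516236, 'cy': 205.1969135462092, 'origin': array([ 0.48636063, -0.89805014,  1.2073258 ]), 'attitude': array([-2.44079969,  0.04118013, -0.00954368])}
wrist {'fx': 325.0677220741684, 'fy': 325.0677220741684, 'cx': 277.1287167660426, 'cy': 208.25014800491155, 'origin': array([0.1735154 , 0.65684956, 0.38411726]), 'attitude': array([2.3900852 , 1.63084489, 0.23366899])}
```

View pics/top0.png

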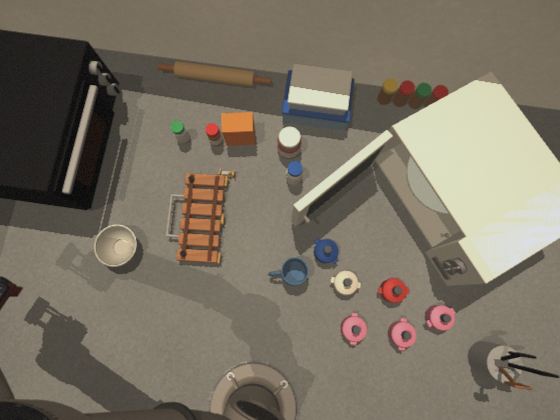

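View pics/side0.png

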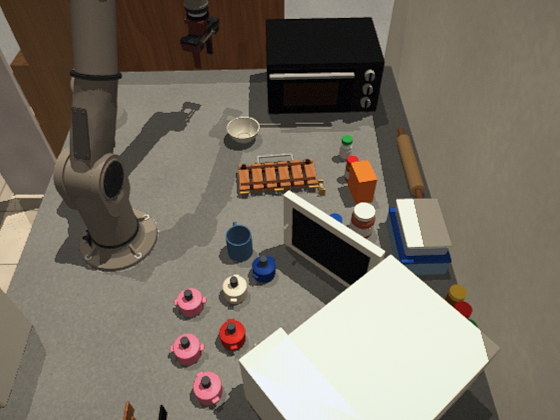

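```bash
python3 - <<'E'
from h import *
for n in("top","side"):
    s=load(n); P=cloud(s); hsv=cv2.cvtColor(s["p"],cv2.COLOR_RGB2HSV); H,S,V=cv2.split(hsv)
    masks=dict(red=((H<5)|(H>176))&(S>200)&(V>60),blue=(H>108)&(H<125)&(S>170)&(V>40),cream=(H>14)&(H<32)&(S>40)&(S<130)&(V>150),yellow=(H>18)&(H<32)&(S>150)&(V>90),green=(H>40)&(H<90)&(S>90)&(V>40),pink=(H>160)&(H<=178)&(S<200)&(S>90)&(V>100),orange=(H>5)&(H<18)&(S>140)&(V>60))
    for k,m in masks.items():
        q,l,st,c=cv2.connectedComponentsWithStats(m.astype(np.uint8))
        for i in range(1,q):
            if st[i,4]>60:
                pts=P[(l==i)&(s["d"]>0)]
                if len(pts): print(n,k,c[i].round(),st[i,4],"med",np.median(pts,0).round(3),"min",pts.min(0).round(3),"max",pts.max(0).round(3))
s=load("top");P=cloud(s)
for uv in [(172,200),(172,230),(186,197),(205,185),(205,228),(222,190),(222,250),(228,175),(296,215),(391,135),(240,400)]:
    print(uv,P[uv[1],uv[0]].round(3))
E
python3 - <<'E'
import cv2
a=cv2.imread('pics/top0.png')
x=cv2.resize(a[160:280,145:275],None,fx=4,fy=4,interpolation=cv2.INTER_CUBIC)
cv2.imwrite('pics/c1.png',x)
E
```

```text
top cream [ 79. 139.] 588 med [0.623 0.538 0.211] min [0.483 0.53  0.205] max [0.778 0.548 0.216]
top cream [318. 105.] 67 med [ 0.849 -0.065  0.124] min [ 0.846 -0.148  0.12 ] max [0.852 0.022 0.129]
top cream [443. 208.] 281 med [ 0.563 -0.409  0.244] min [ 0.405 -0.502  0.002] max [ 0.878 -0.253  0.25 ]
top cream [344. 175.] 125 med [ 0.617 -0.146  0.241] min [ 0.511 -0.256 -0.001] max [ 0.738 -0.034  0.246]
top cream [170. 215.] 108 med [0.486 0.32  0.033] min [ 0.429  0.285 -0.004] max [0.554 0.337 0.038]
top cream [118. 247.] 951 med [0.374 0.453 0.014] min [ 0.32   0.388 -0.006] max [0.445 0.535 0.061]
top cream [345. 282.] 432 med [ 0.37  -0.206  0.052] min [ 0.336 -0.252 -0.001] max [ 0.402 -0.169  0.088]
top cream [494. 359.] 257 med [ 0.232 -0.596  0.111] min [ 0.182 -0.621  0.105] max [ 0.263 -0.58   0.116]
top cream [242. 372.] 224 med [0.088 0.04  0.013] min [0.068 0.009 0.006] max [0.109 0.072 0.02 ]
top cream [220. 395.] 401 med [0.023 0.09  0.013] min [-0.025  0.065  0.006] max [0.077 0.11  0.023]
top yellow [390.  85.] 140 med [ 0.963 -0.272  0.09 ] min [ 0.941 -0.2
[... 4239 characters left out ...]
8 -0.004] max [0.818 0.324 0.116]
side orange [418. 192.] 77 med [0.956 0.139 0.031] min [0.943 0.109 0.003] max [0.974 0.155 0.042]
side orange [362. 223.] 156 med [ 0.746 -0.021  0.071] min [ 0.72  -0.03   0.054] max [0.785 0.022 0.086]
side orange [128. 412.] 138 med [ 0.189 -0.593  0.231] min [ 0.108 -0.608 -0.002] max [ 0.194 -0.508  0.243]
(172, 200) [0.534 0.321 0.032]
(172, 230) [ 0.45   0.313 -0.   ]
(186, 197) [0.549 0.282 0.031]
(205, 185) [0.594 0.234 0.026]
(205, 228) [0.465 0.209 0.034]
(222, 190) [0.584 0.18  0.035]
(222, 250) [ 0.412  0.155 -0.003]
(228, 175) [0.64  0.175 0.008]
(296, 215) [ 0.514 -0.045  0.17 ]
(391, 135) [ 0.739 -0.253  0.24 ]
(240, 400) [0.076 0.022 0.263]
```

View pics/c1.png

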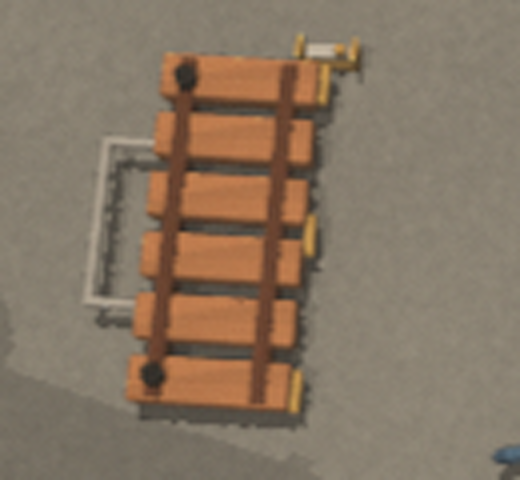

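```bash
python3 - <<'E'
from h import *
s=load("top");t=load("side");P=cloud(s)
b1=ray(s,171.2,195,.03);b2=ray(s,167.5,235,.03);print("bar",b1,b2)
c=[ray(s,145+u/4,160+v/4,.036) for u,v in((162,53),(126,402),(320,58),(291,408))]
print("corners",np.round(c,3)); d=b1-b2;print("bar ang",np.degrees(np.arctan2(d[1],d[0])),[np.degrees(np.arctan2(*(c[i]-c[i+1])[[1,0]])) for i in(0,2)])
for n,sc in(("top",s),("side",t)):
  P=cloud(sc)
  for k,xy in dict(blue=(.452,-.161),cream=(.37,-.206),red=(.369,-.359)).items():
    r=np.hypot(P[...,0]-xy[0],P[...,1]-xy[1])
    m=(r<.06)&(P[...,2]>.078)&(P[...,2]<.092); vu=np.argwhere(m); v,u=vu.mean(0)
    lo=(r<.06)&(P[...,2]>.045)&(P[...,2]<.062);q=P[lo][:,:2]
    print(n,k,len(vu),"knobtop",ray(sc,u,v,.083).round(4),"lid mid",((q.max(0)+q.min(0))/2).round(3))
P=cloud(s)
m=(P[...,2]>.225)&(P[...,2]<.26)&(P[...,0]>.3)&(P[...,1]<0.0);v,u=np.nonzero(m)
q,l,st,cc=cv2.connectedComponentsWithStats(m.astype(np.uint8))
for i in range(1,q):
  if st[i,4]>100:
    r=cv2.minAreaRect(P[l==i][:,:2].astype(np.float32));print(st[i],cv2.boxPoints(r).round(3).tolist())
E
```

```text
bar [0.54861539 0.32708643 0.03      ] [0.42979696 0.31412675 0.03      ]
corners [[0.619 0.296 0.036]
 [0.361 0.272 0.036]
 [0.632 0.179 0.036]
 [0.374 0.155 0.036]]
bar ang 6.224722041097467 [np.float64(5.283526145599708), np.float64(5.247094269982631)]
top blue 48 knobtop [ 0.4503 -0.146   0.083 ] lid mid [ 0.45  -0.146]
top cream 51 knobtop [ 0.3695 -0.2111  0.083 ] lid mid [ 0.369 -0.212]
top red 51 knobtop [ 0.3671 -0.3463  0.083 ] lid mid [ 0.367 -0.347]
side blue 39 knobtop [ 0.45   -0.1442  0.083 ] lid mid [ 0.45  -0.145]
side cream 47 knobtop [ 0.3699 -0.21    0.083 ] lid mid [ 0.369 -0.209]
side red 54 knobtop [ 0.3675 -0.345   0.083 ] lid mid [ 0.366 -0.344]
[  390    71   170   213 20640] [[0.4000000059604645, -0.5009999871253967], [0.6050000190734863, -0.7670000195503235], [0.9549999833106995, -0.49799999594688416], [0.75, -0.23199999332427979]]
[ 294  130   99   83 1239] [[0.5090000033378601, -0.05000000074505806], [0.7390000224113464, -0.26100000739097595], [0.7549999952316284, -0.24199999868869781], [0.5260000228881836, -0.03200000151991844]]
```

Request:
servo_tool([
  {"xyz": [-0.197, 0.338, 0.05], "dr": [0, 0, -0.468], "claw": 0.68},
  {"xyz": [-0.197, 0.338, 0.05], "dr": [0, 0, -0.468], "claw": 0.68},
  {"xyz": [-0.197, 0.338, 0.05], "dr": [0, 0, -0.468], "claw": 0.68},
  {"xyz": [-0.197, 0.338, 0.05], "dr": [0, 0, -0.468], "claw": 0.68},
  {"xyz": [-0.197, 0.338, 0.05], "dr": [0, 0, -0.468], "claw": 0.68},
  {"xyz": [-0.197, 0.338, 0.05], "dr": [0, 0, -0.468], "claw": 0.68},
  {"xyz": [-0.197, 0.338, 0.05], "dr": [0, 0, -0.468], "claw": 0.68},
  {"xyz": [-0.197, 0.338, 0.05], "dr": [0, 0, -0.468], "claw": 0.68},
], force=25)

```text
time: 0.95
position: [0.4905, 0.319, 0.1352]
tool_rot: [2.116, 2.322, -0.001]
contact_force: [-0.3, 0.0, -0.0]
gripper_width: 0.333
```

```bash
python3 - <<'E'
from h import *
s=snap("wrist","w1");P=cloud(s)
print(readout.sense()["position"])
x=np.array([.0,0]);o=np.array([.5035,.1652]);a=np.radians(5.4);ex=np.array([np.cos(a),np.sin(a)]);ey=np.array([-ex[1],ex[0]])
q=P[...,:2]-o;X=q@ex;Y=q@ey
m=(abs(X)<.04)&(Y>.135)&(Y<.2)&(P[...,2]>.02)&(P[...,2]<.05)
print(m.sum(),np.median(P[m],0),np.median(Y[m]),np.percentile(Y[m],[5,95]))
E
```

```text
[0.49559941 0.31059714 0.13437275]
679 [0.48525503 0.32507292 0.03370596] 0.16083337139757808 [0.15714529 0.16445305]
```

View pics/w1.png

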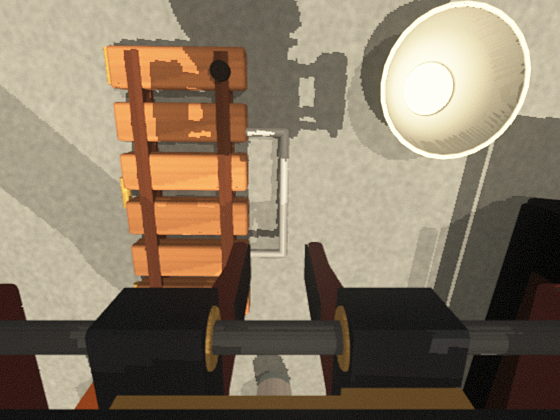

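Request:
servo_tool([
  {"xyz": [0, 0, 0], "dr": [0, 0, 0], "claw": 0.68},
  {"xyz": [0, 0, 0], "dr": [0, 0, 0], "claw": 0.68},
  {"xyz": [0, 0, 0], "dr": [0, 0, 0], "claw": 0.68},
])

```text
time: 1.3
position: [0.488, 0.3235, 0.1356]
tool_rot: [-2.11, -2.326, -0.0]
contact_force: [0.1, -0.1, -0.4]
gripper_width: 0.317
```

```bash
python3 - <<'E'
from h import *
s=snap("wrist");P=cloud(s);S=readout.sense()
print(S["position"],S["qvel"].round(3),R.from_rotvec(S["tool_rot"]).as_matrix().round(3).tolist())
o=np.array([.5035,.1652]);a=np.radians(5.4);ex=np.array([np.cos(a),np.sin(a)]);ey=np.array([-ex[1],ex[0]])
q=P[...,:2]-o;X=q@ex;Y=q@ey
m=(abs(X)<.05)&(Y>.135)&(Y<.2)&(P[...,2]>.02)&(P[...,2]<.05)
print(m.sum(),np.median(P[m],0),np.median(Y[m]),np.percentile(Y[m],[5,95]))
d,ind=np.polyfit(P[m][:,0],P[m][:,1],1);print(np.degrees(np.arctan(d)))
E
```

```text
[0.48800087 0.32347234 0.13564644] [-0.002 -0.001  0.005  0.001  0.002 -0.     0.003] [[-0.097, 0.995, -0.0], [0.995, 0.097, 0.001], [0.001, -0.0, -1.0]]
826 [0.48447105 0.32502859 0.03365091] 0.16091253357689017 [0.15722996 0.16427528]
4.713097772628046
```

Request:
servo_tool([
  {"xyz": [0.001, 0, 0.05], "dr": [0, 0, 0], "claw": 0.68},
  {"xyz": [0.001, 0, 0.1], "dr": [0, 0, 0], "claw": 0.68},
  {"xyz": [0.001, 0, 0.118], "dr": [0, 0, 0], "claw": 0.68},
  {"xyz": [0.001, 0, 0.118], "dr": [0, 0, 0], "claw": 0.68},
  {"xyz": [0.001, 0, 0.118], "dr": [0, 0, 0], "claw": 1},
  {"xyz": [0.001, 0, 0.118], "dr": [0, 0, 0], "claw": 1},
  {"xyz": [0.001, 0, 0.118], "dr": [0, 0, 0], "claw": 1},
  {"xyz": [0.001, 0, 0.118], "dr": [0, 0, 0], "claw": 1},
], force=15)

```text
time: 2.15
position: [0.4898, 0.3232, 0.0188]
tool_rot: [2.114, 2.323, 0.004]
contact_force: [-0.2, -0.2, 0.3]
gripper_width: 0.018
```

```bash
python3 - <<'E'
from h import *
s=snap("side");cv2.imwrite("pics/s2.png",cv2.resize(cv2.cvtColor(s["p"][90:210,200:360],cv2.COLOR_RGB2BGR),None,fx=4,fy=4,interpolation=cv2.INTER_CUBIC)); S=readout.sense();print(S["gripper_width"],S["position"],S["contact_force"])
E
```

```text
0.005942298879072056 [0.48967487 0.32300109 0.01857548] [-0.14706423 -0.34832988  0.59921099]
```

View pics/s2.png

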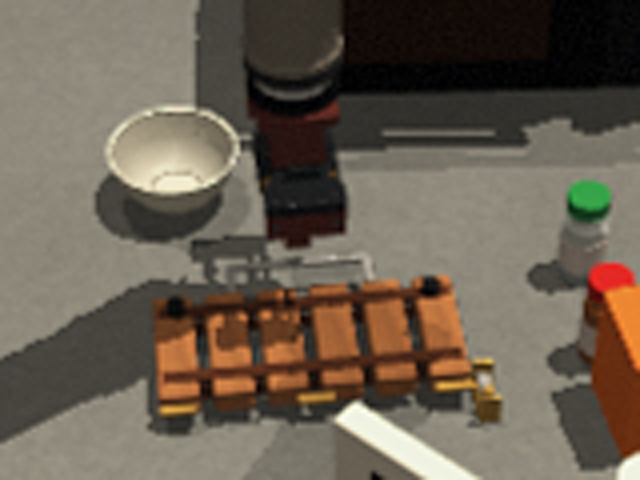

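```bash
python3 - <<'E'
from h import *
s=load("side");P=cloud(s)
def proj(s,p):
    c=s["A"].T@(np.array(p)-s["o"]);return (s["k"][:2]*c[:2]/c[2]+s["k"][2:]).round(1)
p=[.4897,.323,.0186];print(proj(s,p),proj(s,[.4897,.3230,.03]),proj(s,[.4897,.3206,.03]))
for v in range(140,164,2): print(v,P[v,274].round(3),s["p"][v,274], P[v,266].round(3))
t=snap("top")
for u in range(150,182,2): print(u,cloud(t)[215,u].round(3),t["p"][215,u])
print(proj(t,p))
E
```

```text
[274.2 158. ] [274.2 155.7] [274.2 156.2]
140 [0.49  0.239 0.179] [30 32 33] [0.465 0.242 0.177]
142 [0.49  0.238 0.172] [10 11 13] [ 0.461  0.432 -0.004]
144 [0.49  0.235 0.166] [40 21 18] [0.461 0.417 0.   ]
146 [0.49  0.236 0.157] [41 20 16] [ 0.461  0.407 -0.001]
148 [0.489 0.24  0.145] [39 18 16] [ 0.461  0.401 -0.005]
150 [0.49  0.311 0.068] [38 17 12] [ 0.46   0.392 -0.007]
152 [ 0.489  0.376 -0.003] [108  99  88] [0.46  0.372 0.002]
154 [0.489 0.361 0.001] [83 81 73] [0.46  0.359 0.005]
156 [0.489 0.32  0.031] [83 80 71] [0.461 0.323 0.03 ]
158 [ 0.489  0.347 -0.004] [124 118 106] [ 0.46   0.351 -0.007]
160 [ 0.489  0.334 -0.002] [118 114 103] [0.46  0.331 0.002]
162 [0.488 0.32  0.002] [65 64 58] [ 0.46   0.329 -0.006]
150 [0.402 0.194 0.569] [75 67 59]
152 [0.405 0.198 0.547] [61 54 48]
154 [0.463 0.322 0.162] [44 41 38]
156 [0.464 0.318 0.157] [68 58 44]
158 [0.465 0.313 0.157] [44 40 40]
160 [0.465 0.307 0.16 ] [32 28 27]
162 [0.465 0.3   0.164] [41 37 34]
164 [0.467 0.297 0.159] [40 36 32]
166 [0.468 0.292 0.159] [62 50 33]
168 [0.469 0.288 0.153] [53 48 42]
170 [0.47  0.283 0.154] [63 57 55]
172 [0.471 0.278 0.153] [59 56 51]
174 [0.471 0.272 0.153] [53 49 47]
176 [0.472 0.267 0.155] [55 51 45]
178 [0.469 0.255 0.179] [57 55 52]
180 [0.47  0.251 0.175] [63 59 56]
[169.6 215.3]
```

Request:
servo_tool([
  {"xyz": [0, 0, 0], "dr": [0, 0, 0], "claw": 0.68},
  {"xyz": [0, 0, 0], "dr": [0, 0, 0], "claw": 0.68},
  {"xyz": [0, 0, 0], "dr": [0, 0, 0], "claw": 0.68},
  {"xyz": [0, 0, 0.01], "dr": [0, 0, 0], "claw": 0.68},
  {"xyz": [0, 0, 0.018], "dr": [0, 0, 0], "claw": 0.68},
  {"xyz": [0, 0, 0.018], "dr": [0, 0, 0], "claw": 0.68},
])

```text
time: 2.85
position: [0.488, 0.3218, -0.0022]
tool_rot: [-2.114, -2.323, 0.005]
contact_force: [0.0, -0.8, -0.0]
gripper_width: 0.319
```

```bash
python3 - <<'E'
from h import *
s=snap("side");cv2.imwrite("pics/s3.png",cv2.resize(cv2.cvtColor(s["p"][110:190,220:330],cv2.COLOR_RGB2BGR),None,fx=6,fy=6,interpolation=cv2.INTER_CUBIC)); S=readout.sense();print(S["gripper_width"],S["position"],S["contact_force"])
P=cloud(s)
for v in range(140,164,2): print(v,P[v,274].round(3),s["p"][v,274])
E
```

```text
0.3187001165750523 [ 0.48832815  0.32202916 -0.00160997] [0.43617544 0.04070347 0.00364247]
140 [0.49  0.282 0.141] [26 25 25]
142 [0.49  0.251 0.16 ] [31 31 31]
144 [0.49  0.245 0.157] [31 32 33]
146 [0.49  0.234 0.159] [29 27 29]
148 [0.489 0.231 0.153] [20 16 13]
150 [0.489 0.235 0.14 ] [43 20 17]
152 [0.489 0.244 0.123] [41 21 18]
154 [0.489 0.238 0.12 ] [39 16 12]
156 [0.489 0.296 0.054] [41 20 16]
158 [0.489 0.299 0.042] [43 21 17]
160 [0.489 0.328 0.004] [122 119 107]
162 [ 0.488  0.323 -0.001] [71 67 60]
```

View pics/s3.png

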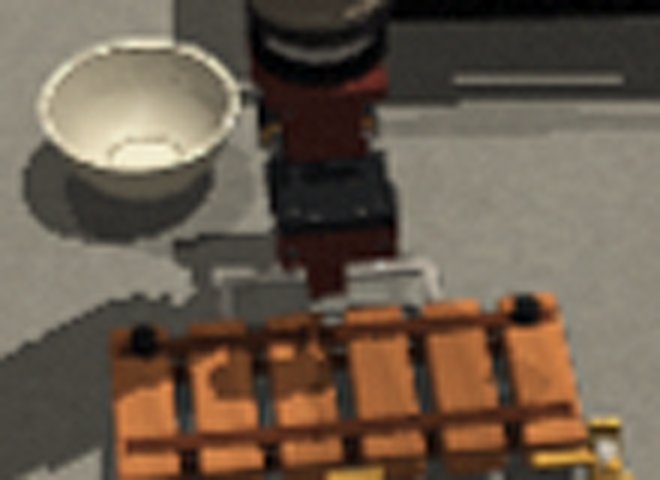

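Request:
servo_tool([
  {"xyz": [0, 0, 0.01], "dr": [0, 0, 0], "claw": 0.68},
  {"xyz": [0, 0, 0.018], "dr": [0, 0, 0], "claw": 0.68},
  {"xyz": [0, 0, 0.018], "dr": [0, 0, 0], "claw": 0.68},
  {"xyz": [0, 0, 0.018], "dr": [0, 0, 0], "claw": 1},
  {"xyz": [0, 0, 0.018], "dr": [0, 0, 0], "claw": 1},
  {"xyz": [0, 0, 0.018], "dr": [0, 0, 0], "claw": 1},
  {"xyz": [0, 0, 0.018], "dr": [0, 0, 0], "claw": 1},
])

```text
time: 3.6
position: [0.4892, 0.3249, -0.0179]
tool_rot: [-2.112, -2.324, -0.005]
contact_force: [-1.0, 5.7, -0.3]
gripper_width: 0.082
```

Request:
servo_tool([
  {"xyz": [-0.0087, 0, -0.0455], "dr": [0, 0, 0], "claw": 1},
  {"xyz": [-0.0305, 0, -0.0865], "dr": [0, 0, 0], "claw": 1},
  {"xyz": [-0.0634, 0, -0.1191], "dr": [0, 0, 0], "claw": 1},
  {"xyz": [-0.1044, 0, -0.1406], "dr": [0, 0, 0], "claw": 1},
  {"xyz": [-0.15, 0, -0.149], "dr": [0, 0, 0], "claw": 1},
  {"xyz": [-0.1961, 0, -0.1436], "dr": [0, 0, 0], "claw": 1},
  {"xyz": [-0.2384, 0, -0.1248], "dr": [0, 0, 0], "claw": 1},
  {"xyz": [-0.2384, 0, -0.1248], "dr": [0, 0, 0], "claw": 1},
], force=20)

```text
time: 4.4
position: [0.51, 0.0781, 0.1047]
tool_rot: [2.124, 2.315, -0.008]
contact_force: [-3.2, -8.0, 8.1]
gripper_width: 0.082
```

Past upright, still holding. Open and lift clear.

Request:
servo_tool([
  {"xyz": [0, 0, 0], "dr": [0, 0, 0], "claw": 0.68},
  {"xyz": [0, 0, 0], "dr": [0, 0, 0], "claw": 0.68},
  {"xyz": [0, 0, -0.05], "dr": [0, 0, 0], "claw": 0.68},
  {"xyz": [0, 0, -0.1], "dr": [0, 0, 0], "claw": 0.68},
  {"xyz": [0, 0, -0.14], "dr": [0, 0, 0], "claw": 0.6},
  {"xyz": [0, 0, -0.14], "dr": [0, 0, 0], "claw": 0.6},
  {"xyz": [0, 0, -0.14], "dr": [0, 0, 0], "claw": 0.6},
])

```text
time: 5.1
position: [0.5121, 0.087, 0.2476]
tool_rot: [2.111, 2.325, 0.005]
contact_force: [0.4, -0.0, -1.6]
gripper_width: 0.399
```

```bash
python3 - <<'E'
from h import *
s=snap("side","s4");t=snap("top");S=readout.sense();print(S["gripper_width"],S["position"],S["contact_force"])
for n,sc in(("top",t),("side",s)):
  P=cloud(sc)
  for k,xy in dict(blue=(.45,-.145),cream=(.37,-.21),red=(.367,-.345)).items():
    r=np.hypot(P[...,0]-xy[0],P[...,1]-xy[1])
    m=(r<.06)&(P[...,2]>.078)&(P[...,2]<.092); vu=np.argwhere(m)
    if len(vu): v,u=vu.mean(0); print(n,k,len(vu),ray(sc,u,v,.083).round(4))
  o=np.array([.5035,.1652]);a=np.radians(5.4);ex=np.array([np.cos(a),np.sin(a)]);ey=np.array([-ex[1],ex[0]])
  q=P[...,:2]-o;X=q@ex;Y=q@ey
  m=(abs(X)<.16)&(abs(Y)<.17)&(P[...,2]>.015)&(P[...,2]<.04)
  print("trivet ext",np.percentile(X[m],[.5,99.5]),np.percentile(Y[m],[.5,99.5]),np.percentile(P[...,2][m],[5,50,95]))
E
```

```text
0.39598662615719943 [0.51065882 0.08608365 0.24528529] [ 0.52624762  0.06194006 -0.74155075]
top blue 49 [ 0.4502 -0.1461  0.083 ]
top cream 49 [ 0.3696 -0.2114  0.083 ]
top red 50 [ 0.3671 -0.3464  0.083 ]
trivet ext [-0.13484668  0.12656191] [-0.15801784  0.12084505] [0.01801927 0.02292141 0.02725597]
side blue 43 [ 0.4501 -0.1451  0.083 ]
side cream 50 [ 0.3699 -0.2101  0.083 ]
side red 56 [ 0.3673 -0.3458  0.083 ]
trivet ext [-0.12961239  0.14554652] [-0.1529562   0.12295884] [0.01748961 0.02309913 0.02791602]
```

View pics/s4.png

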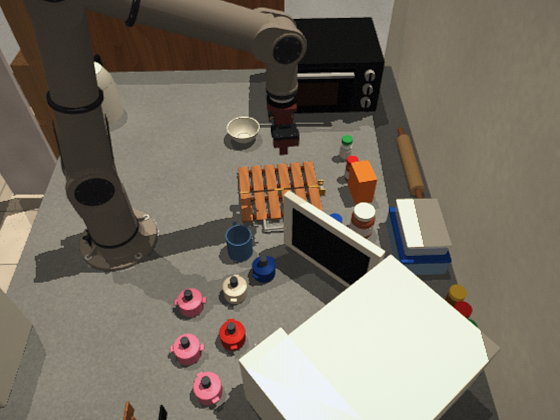

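Leaf is open. Next the blue pot (look-alikes: pink pots at side pixels (190,301), (187,348), (208,387), and the blue mug at (239,240); the real ones are blue (264,268), cream (234,288), red (232,334)).

Request:
servo_tool([
  {"xyz": [-0.224, -0.083, 0.03], "dr": [0, 0, 2.41], "claw": 0.4},
  {"xyz": [-0.224, -0.083, 0.03], "dr": [0, 0, 2.41], "claw": 0.4},
  {"xyz": [-0.224, -0.083, 0.03], "dr": [0, 0, 2.41], "claw": 0.4},
  {"xyz": [-0.224, -0.083, 0.03], "dr": [0, 0, 2.41], "claw": 0.4},
  {"xyz": [-0.224, -0.083, 0.03], "dr": [0, 0, 2.41], "claw": 0.4},
  {"xyz": [-0.224, -0.083, 0.03], "dr": [0, 0, 2.41], "claw": 0.4},
  {"xyz": [-0.224, -0.083, 0.03], "dr": [0, 0, 2.41], "claw": 0.4},
  {"xyz": [-0.224, -0.083, 0.03], "dr": [0, 0, 2.41], "claw": 0.4},
])

```text
time: 6.0
position: [0.4488, -0.1454, 0.2147]
tool_rot: [-3.059, -0.713, 0.005]
contact_force: [0.1, -0.7, -0.3]
gripper_width: 0.6
```

```bash
cat > to.py <<'E'
import sys
from h import *
# target x y z(reported) yaw of tool x (deg): prints shift in tool axes and turn
S=readout.sense();M=R.from_rotvec(S["tool_rot"]).as_matrix()
x,y,z,yaw=map(float,sys.argv[1:5])
c,s=np.cos(np.radians(yaw)),np.sin(np.radians(yaw))
T=np.array([[c,s,0],[s,-c,0],[0,0,-1]])
print("pos",S["position"].round(4),"yaw",np.degrees(np.arctan2(M[1,0],M[0,0])).round(1),"F",S["contact_force"].round(1),"w",round(S["gripper_width"],3))
print("xyz",(M.T@(np.array([x,y,z])-S["position"])).round(4),"dr",R.from_matrix(M.T@T).as_rotvec().round(3))
E
python3 to.py .45 -.145 .12 -42.5; python3 -c "
from h import *;print(readout.sense()['joint_positions'].round(2))"
```

```text
pos [ 0.4488 -0.1454  0.2147] yaw 26.3 F [ 0.1 -0.7 -0.3] w 0.6
xyz [0.0016 0.0003 0.0947] dr [0.    0.004 1.2  ]
[-0.17  0.1   0.38  2.01 -0.04  1.04  0.69]
```

Request:
servo_tool([
  {"xyz": [0.001, 0, 0.09], "dr": [0, 0, 1.2], "claw": 0.4},
  {"xyz": [0.001, 0, 0.09], "dr": [0, 0, 1.2], "claw": 0.4},
  {"xyz": [0.001, 0, 0.09], "dr": [0, 0, 1.2], "claw": 0.4},
  {"xyz": [0.001, 0, 0.09], "dr": [0, 0, 1.2], "claw": 0.4},
  {"xyz": [0.001, 0, 0.09], "dr": [0, 0, 1.2], "claw": 0.4},
  {"xyz": [0.001, 0, 0.09], "dr": [0, 0, 1.2], "claw": 0.4},
  {"xyz": [0.001, 0, 0.09], "dr": [0, 0, 1.2], "claw": 0.4},
  {"xyz": [0.001, 0, 0.09], "dr": [0, 0, 1.2], "claw": 0.4},
])

```text
time: 6.8
position: [0.4496, -0.1446, 0.1249]
tool_rot: [2.927, -1.137, -0.005]
contact_force: [0.2, -0.5, -0.2]
gripper_width: 0.6
```

Request:
servo_tool([
  {"xyz": [0, 0, 0], "dr": [0, 0, 0], "claw": 0.4},
  {"xyz": [0, 0, 0], "dr": [0, 0, 0], "claw": 0.4},
  {"xyz": [0, 0, 0], "dr": [0, 0, 0], "claw": 0.4},
])

```text
time: 7.1
position: [0.4504, -0.1449, 0.1259]
tool_rot: [2.933, -1.124, -0.002]
contact_force: [-0.5, -0.3, 0.5]
gripper_width: 0.602
```

```bash
python3 - <<'E'
from h import *
s=snap("wrist","w5");P=cloud(s)
for k,xy in dict(blue=(.45,-.145),cream=(.37,-.21)).items():
    r=np.hypot(P[...,0]-xy[0],P[...,1]-xy[1])
    m=(r<.03)&(P[...,2]>.076)&(P[...,2]<.094); vu=np.argwhere(m)
    if len(vu): v,u=vu.mean(0); print(k,len(vu),u,v,ray(s,u,v,.083).round(4),P[m].mean(0))
E
python3 to.py .45 -.145 .024 -42.5
```

```text
blue 598 275.0752508361204 212.83444816053512 [ 0.4505 -0.1419  0.083 ] [ 0.45042448 -0.14191654  0.08287134]
cream 175 256.2742857142857 316.5257142857143 [ 0.3757 -0.2006  0.083 ] [ 0.37461685 -0.20160769  0.08084408]
pos [ 0.4506 -0.145   0.126 ] yaw -42.0 F [-0.3  0.2  0.8] w 0.599
xyz [-0.0004  0.0003  0.102 ] dr [0.    0.001 0.009]
```

View pics/w5.png

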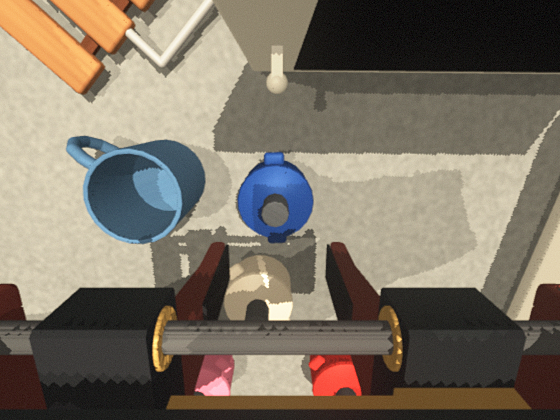

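Request:
servo_tool([
  {"xyz": [-0.002, -0.002, 0.05], "dr": [0, 0, 0], "claw": 0.4},
  {"xyz": [-0.002, -0.002, 0.09], "dr": [0, 0, 0], "claw": 0.4},
  {"xyz": [-0.002, -0.002, 0.101], "dr": [0, 0, 0], "claw": 0.4},
  {"xyz": [-0.002, -0.002, 0.101], "dr": [0, 0, 0], "claw": 0.4},
  {"xyz": [-0.002, -0.002, 0.101], "dr": [0, 0, 0], "claw": 1},
  {"xyz": [-0.002, -0.002, 0.101], "dr": [0, 0, 0], "claw": 1},
  {"xyz": [-0.002, -0.002, 0.101], "dr": [0, 0, 0], "claw": 1},
  {"xyz": [-0.002, -0.002, 0.101], "dr": [0, 0, 0], "claw": 1},
], force=30)

```text
time: 7.95
position: [0.4515, -0.1423, 0.0263]
tool_rot: [-2.931, 1.128, -0.003]
contact_force: [-0.4, -0.2, 0.5]
gripper_width: 0.278
```

Request:
servo_tool([
  {"xyz": [0, 0, 0], "dr": [0, 0, 0], "claw": 1},
  {"xyz": [0, 0, 0], "dr": [0, 0, 0], "claw": 1},
  {"xyz": [0, 0, -0.02], "dr": [0, 0, 0], "claw": 1},
  {"xyz": [0, 0, -0.06], "dr": [0, 0, 0], "claw": 1},
  {"xyz": [0, 0, -0.1], "dr": [0, 0, 0], "claw": 1},
  {"xyz": [0, 0, -0.13], "dr": [0, 0, 0], "claw": 1},
  {"xyz": [0, 0, -0.14], "dr": [0, 0, 0], "claw": 1},
  {"xyz": [0, 0, -0.14], "dr": [0, 0, 0], "claw": 1},
])

```text
time: 8.75
position: [0.4514, -0.1421, 0.166]
tool_rot: [-2.931, 1.128, -0.003]
contact_force: [0.5, -0.3, -2.2]
gripper_width: 0.245
```

```bash
python3 to.py .568 .229 .16 -42.5
```

```text
pos [ 0.4514 -0.1421  0.166 ] yaw -42.1 F [ 0.5 -0.3 -2.2] w 0.245
xyz [-0.1622 -0.3536  0.0065] dr [-0.002 -0.001  0.007]
```

Request:
servo_tool([
  {"xyz": [-0.026, -0.023, -0.01], "dr": [0, 0, 0], "claw": 1},
  {"xyz": [-0.06, -0.052, -0.02], "dr": [0, 0, 0], "claw": 1},
  {"xyz": [-0.096, -0.083, -0.02], "dr": [0, 0, 0], "claw": 1},
  {"xyz": [-0.131, -0.113, -0.02], "dr": [0, 0, 0], "claw": 1},
  {"xyz": [-0.138, -0.16, -0.02], "dr": [0, 0, 0], "claw": 1},
  {"xyz": [-0.145, -0.207, -0.02], "dr": [0, 0, 0], "claw": 1},
  {"xyz": [-0.15, -0.254, -0.02], "dr": [0, 0, 0], "claw": 1},
  {"xyz": [-0.155, -0.3, -0.02], "dr": [0, 0, 0], "claw": 1},
])

```text
time: 9.55
position: [0.5363, 0.1857, 0.1823]
tool_rot: [2.93, -1.127, -0.005]
contact_force: [0.9, -0.8, -1.7]
gripper_width: 0.244
```

Request:
servo_tool([
  {"xyz": [-0.007, -0.04, 0.02], "dr": [0, 0, 0], "claw": 1},
  {"xyz": [-0.007, -0.054, 0.04], "dr": [0, 0, 0], "claw": 1},
  {"xyz": [-0.007, -0.054, 0.04], "dr": [0, 0, 0], "claw": 1},
  {"xyz": [-0.007, -0.054, 0.04], "dr": [0, 0, 0], "claw": 1},
])

```text
time: 9.95
position: [0.5664, 0.2275, 0.1428]
tool_rot: [2.928, -1.128, -0.005]
contact_force: [0.7, -0.1, -2.1]
gripper_width: 0.238
```

```bash
python3 to.py .568 .229 .051 -42.5
```

```text
pos [0.5664 0.2275 0.1428] yaw -42.1 F [ 0.7 -0.1 -2.1] w 0.238
xyz [ 0.0003 -0.0027  0.0918] dr [0.005 0.001 0.006]
```

Lower to the surface, slow at the end.

Request:
servo_tool([
  {"xyz": [0, -0.002, 0.04], "dr": [0, 0, 0], "claw": 1},
  {"xyz": [0, -0.002, 0.075], "dr": [0, 0, 0], "claw": 1},
  {"xyz": [0, -0.002, 0.087], "dr": [0, 0, 0], "claw": 1},
  {"xyz": [0, -0.002, 0.09], "dr": [0, 0, 0], "claw": 1},
  {"xyz": [0, -0.002, 0.092], "dr": [0, 0, 0], "claw": 1},
  {"xyz": [0, -0.002, 0.092], "dr": [0, 0, 0], "claw": 1},
])

```text
time: 10.55
position: [0.5704, 0.2306, 0.055]
tool_rot: [-2.93, 1.129, -0.003]
contact_force: [0.9, 0.2, -1.4]
gripper_width: 0.244
```

Request:
servo_tool([
  {"xyz": [0, 0, 0.002], "dr": [0, 0, 0], "claw": 1},
  {"xyz": [0, 0, 0.002], "dr": [0, 0, 0], "claw": 1},
  {"xyz": [0, 0, 0.002], "dr": [0, 0, 0], "claw": 1},
])

```text
time: 10.85
position: [0.5695, 0.2306, 0.0518]
tool_rot: [-2.931, 1.128, -0.001]
contact_force: [0.1, -0.4, -2.1]
gripper_width: 0.243
```

Request:
servo_tool([
  {"xyz": [0, 0, 0.001], "dr": [0, 0, 0], "claw": 1},
  {"xyz": [0, 0, 0.002], "dr": [0, 0, 0], "claw": 1},
  {"xyz": [0, 0, 0.003], "dr": [0, 0, 0], "claw": 1},
  {"xyz": [0, 0, 0.003], "dr": [0, 0, 0], "claw": 1},
])

```text
time: 11.25
position: [0.5695, 0.231, 0.0501]
tool_rot: [-2.931, 1.128, 0.0]
contact_force: [-5.5, -0.8, 11.6]
gripper_width: 0.244
```

Seated. Open slightly and lift.

Request:
servo_tool([
  {"xyz": [0, 0, -0.001], "dr": [0, 0, 0], "claw": 0.5},
  {"xyz": [0, 0, -0.001], "dr": [0, 0, 0], "claw": 0.45},
  {"xyz": [0, 0, -0.001], "dr": [0, 0, 0], "claw": 0.45},
  {"xyz": [0, 0, -0.03], "dr": [0, 0, 0], "claw": 0.45},
  {"xyz": [0, 0, -0.08], "dr": [0, 0, 0], "claw": 0.45},
  {"xyz": [0, 0, -0.12], "dr": [0, 0, 0], "claw": 0.4},
  {"xyz": [0, 0, -0.12], "dr": [0, 0, 0], "claw": 0.4},
])

```text
time: 11.95
position: [0.5732, 0.2316, 0.1743]
tool_rot: [-2.924, 1.127, -0.011]
contact_force: [0.7, -0.2, 0.4]
gripper_width: 0.598
```

```bash
cat > knobs.py <<'E'
from h import *
import sys
# dark knobs: any compact blob at a knob-top height, from the given view
s=snap(sys.argv[1],sys.argv[2] if len(sys.argv)>2 else None);P=cloud(s);z=P[...,2]
for lo,hi,zt in((.075,.094,.083),(.099,.118,.107)):
    m=((z>lo)&(z<hi)&(s["p"].max(2)<110)&(P[...,0]>.2)).astype(np.uint8)
    q,l,st,c=cv2.connectedComponentsWithStats(m)
    for i in range(1,q):
        if 15<st[i,4]<1500 and max(st[i,2],st[i,3])<45:
            u,v=c[i];x=ray(s,u,v,zt)
            # colour of the ring around the knob
            rr=np.hypot(P[...,0]-x[0],P[...,1]-x[1]);k=(rr<.03)&(rr>.016)&(abs(z-zt+.028)<.01)
            col=np.median(s["p"][k],0) if k.sum()>20 else None
            print(zt,st[i,4],c[i].round(0),x.round(4),col)
E
python3 knobs.py top; python3 to.py .37 -.209 .16 -42.5
```

```text
0.083 116 [109.  90.] [0.828  0.5575 0.083 ] [24. 24. 21.]
0.083 193 [424.  91.] [ 0.9635 -0.377   0.083 ] [80. 60. 44.]
0.083 32 [405.  93.] [ 0.948  -0.3186  0.083 ] None
0.083 38 [292. 146.] [ 0.7313 -0.0062  0.083 ] [102.  84.  73.]
0.083 17 [367. 166.] [ 0.7042 -0.2301  0.083 ] None
0.083 20 [295. 175.] [ 0.6467 -0.0267  0.083 ] None
0.083 25 [211. 192.] [0.5637 0.2006 0.083 ] [44. 45. 60.]
0.083 56 [204. 193.] [0.5565 0.2193 0.083 ] [43. 44. 58.]
0.083 26 [324. 201.] [ 0.5814 -0.1179  0.083 ] None
0.083 38 [ 34. 199.] [0.4709 0.6899 0.083 ] None
0.083 37 [285. 266.] [ 0.3867 -0.0368  0.083 ] None
0.083 50 [444. 269.] [ 0.442  -0.4677  0.083 ] [71. 67. 60.]
0.083 34 [347. 282.] [ 0.3675 -0.2087  0.083 ] [227. 214. 176.]
0.083 42 [397. 290.] [ 0.3662 -0.3446  0.083 ] [205.  71.  61.]
0.083 44 [446. 318.] [ 0.3117 -0.4804  0.083 ] [224. 136. 145.]
0.083 41 [356. 330.] [ 0.2474 -0.2452  0.083 ] [225. 136. 145.]
0.083 45 [406. 335.] [ 0.2529 -0.3789  0.083 ] [224. 137. 145.]
0.083 93 [485. 354.] [ 0.2351 -0.5882  0.083 ] [86. 80. 72.]
0.107 19 [107.  70.] [0.8806 0.5681 0.107 ] None
0.107 39 [102.  91.] [0.8127 0.5663 0.107 ] [78. 74. 66.]
0.107 16 [357. 173.] [ 0.6698 -0.1988  0.107 ] None
0.107 49 [202. 187.] [0.5681 0.2251 0.107 ] [ 55.  74. 112.]
0.107 28 [ 32. 197.] [0.4708 0.6831 0.107 ] None
0.107 22 [ 56. 201.] [0.471  0.6163 0.107 ] None
0.107 40 [489. 355.] [ 0.2356 -0.5845  0.107 ] [86. 80. 73.]
0.107 148 [504. 365.] [ 0.2169 -0.6241  0.107 ] None
pos [0.5714 0.2311 0.1713] yaw -42.1 F [-0.6  0.6 -0.4] w 0.601
xyz [0.1459 0.4615 0.0089] dr [-0.006 -0.002  0.006]
```

Request:
servo_tool([
  {"xyz": [0.13, 0.42, 0.01], "dr": [0, 0, 0], "claw": 0.4},
  {"xyz": [0.13, 0.42, 0.01], "dr": [0, 0, 0], "claw": 0.4},
  {"xyz": [0.13, 0.42, 0.01], "dr": [0, 0, 0], "claw": 0.4},
  {"xyz": [0.13, 0.42, 0.01], "dr": [0, 0, 0], "claw": 0.4},
  {"xyz": [0.13, 0.42, 0.01], "dr": [0, 0, 0], "claw": 0.4},
  {"xyz": [0.13, 0.42, 0.01], "dr": [0, 0, 0], "claw": 0.4},
  {"xyz": [0.13, 0.42, 0.01], "dr": [0, 0, 0], "claw": 0.4},
  {"xyz": [0.13, 0.42, 0.01], "dr": [0, 0, 0], "claw": 0.4},
])

```text
time: 12.8
position: [0.3988, -0.1336, 0.1582]
tool_rot: [2.932, -1.128, -0.002]
contact_force: [2.0, -0.6, 0.2]
gripper_width: 0.603
```

Request:
servo_tool([
  {"xyz": [0.018, 0.055, 0.04], "dr": [0, 0, 0], "claw": 0.4},
  {"xyz": [0.018, 0.055, 0.05], "dr": [0, 0, 0], "claw": 0.4},
  {"xyz": [0.018, 0.055, 0.05], "dr": [0, 0, 0], "claw": 0.4},
  {"xyz": [0.018, 0.055, 0.05], "dr": [0, 0, 0], "claw": 0.4},
  {"xyz": [0.018, 0.055, 0.05], "dr": [0, 0, 0], "claw": 0.4},
])

```text
time: 13.3
position: [0.3782, -0.1842, 0.1096]
tool_rot: [-2.933, 1.126, -0.001]
contact_force: [1.0, 0.4, -0.4]
gripper_width: 0.604
```

```bash
python3 knobs.py wrist; python3 to.py .369 -.207 .026 -42.5
```

```text
0.083 658 [289. 250.] [ 0.3697 -0.206   0.083 ] [247.  236.5 202. ]
0.083 484 [212. 366.] [ 0.2512 -0.2428  0.083 ] [138.  70.  75.]
pos [ 0.3784 -0.1842  0.1098] yaw -42.0 F [-0.2  0.1  0.8] w 0.598
xyz [0.0082 0.0233 0.0837] dr [-0.001 -0.001  0.009]
```

Request:
servo_tool([
  {"xyz": [0.008, 0.022, 0.02], "dr": [0, 0, 0], "claw": 0.4},
  {"xyz": [0.008, 0.022, 0.06], "dr": [0, 0, 0], "claw": 0.4},
  {"xyz": [0.008, 0.022, 0.08], "dr": [0, 0, 0], "claw": 0.4},
  {"xyz": [0.008, 0.022, 0.084], "dr": [0, 0, 0], "claw": 0.4},
  {"xyz": [0.008, 0.022, 0.084], "dr": [0, 0, 0], "claw": 0.4},
  {"xyz": [0.008, 0.022, 0.084], "dr": [0, 0, 0], "claw": 0.4},
])

```text
time: 13.95
position: [0.3698, -0.2068, 0.0263]
tool_rot: [-2.932, 1.127, -0.003]
contact_force: [-1.0, 0.1, 0.1]
gripper_width: 0.595
```

Request:
servo_tool([
  {"xyz": [0, 0, 0], "dr": [0, 0, 0], "claw": 1},
  {"xyz": [0, 0, 0], "dr": [0, 0, 0], "claw": 1},
  {"xyz": [0, 0, 0], "dr": [0, 0, 0], "claw": 1},
  {"xyz": [0, 0, 0], "dr": [0, 0, 0], "claw": 1},
  {"xyz": [0, 0, 0], "dr": [0, 0, 0], "claw": 1},
  {"xyz": [0, 0, -0.03], "dr": [0, 0, 0], "claw": 1},
  {"xyz": [0, 0, -0.07], "dr": [0, 0, 0], "claw": 1},
  {"xyz": [0, 0, -0.11], "dr": [0, 0, 0], "claw": 1},
])

```text
time: 14.75
position: [0.3669, -0.2067, 0.1357]
tool_rot: [2.93, -1.129, -0.005]
contact_force: [1.4, 0.7, -2.8]
gripper_width: 0.242
```

Request:
servo_tool([
  {"xyz": [0, 0, -0.03], "dr": [0, 0, 0], "claw": 1},
  {"xyz": [0, 0, -0.04], "dr": [0, 0, 0], "claw": 1},
  {"xyz": [0, 0, -0.04], "dr": [0, 0, 0], "claw": 1},
])

```text
time: 15.05
position: [0.369, -0.2065, 0.1756]
tool_rot: [-2.931, 1.127, -0.003]
contact_force: [-0.2, 0.5, -3.6]
gripper_width: 0.246
```

```bash
python3 to.py .4286 .216 .16 -42.5
```

```text
pos [ 0.369  -0.2065  0.1756] yaw -42.1 F [-0.2  0.5 -3.6] w 0.246
xyz [-0.2389 -0.3536  0.016 ] dr [-0.002 -0.001  0.007]
```

Request:
servo_tool([
  {"xyz": [-0.018, -0.042, -0.01], "dr": [0, 0, 0], "claw": 1},
  {"xyz": [-0.036, -0.084, -0.01], "dr": [0, 0, 0], "claw": 1},
  {"xyz": [-0.054, -0.126, -0.01], "dr": [0, 0, 0], "claw": 1},
  {"xyz": [-0.072, -0.167, -0.01], "dr": [0, 0, 0], "claw": 1},
  {"xyz": [-0.09, -0.205, -0.01], "dr": [0, 0, 0], "claw": 1},
  {"xyz": [-0.12, -0.235, -0.01], "dr": [0, 0, 0], "claw": 1},
  {"xyz": [-0.15, -0.265, -0.01], "dr": [0, 0, 0], "claw": 1},
  {"xyz": [-0.18, -0.295, 0], "dr": [0, 0, 0], "claw": 1},
])

```text
time: 15.85
position: [0.4318, 0.1342, 0.1734]
tool_rot: [2.931, -1.128, -0.003]
contact_force: [0.4, 0.6, -3.5]
gripper_width: 0.246
```

Request:
servo_tool([
  {"xyz": [-0.03, -0.03, 0.01], "dr": [0, 0, 0], "claw": 1},
  {"xyz": [-0.059, -0.0585, 0.03], "dr": [0, 0, 0], "claw": 1},
  {"xyz": [-0.059, -0.0585, 0.05], "dr": [0, 0, 0], "claw": 1},
  {"xyz": [-0.059, -0.0585, 0.07], "dr": [0, 0, 0], "claw": 1},
  {"xyz": [-0.059, -0.0585, 0.09], "dr": [0, 0, 0], "claw": 1},
  {"xyz": [-0.059, -0.0585, 0.1], "dr": [0, 0, 0], "claw": 1},
  {"xyz": [-0.059, -0.0585, 0.11], "dr": [0, 0, 0], "claw": 1},
  {"xyz": [-0.059, -0.0585, 0.115], "dr": [0, 0, 0], "claw": 1},
])

```text
time: 16.65
position: [0.4276, 0.2151, 0.0589]
tool_rot: [2.93, -1.129, -0.002]
contact_force: [0.4, -0.3, -3.7]
gripper_width: 0.239
```

```bash
python3 to.py .4286 .216 .05 -42.5
```

```text
pos [0.4276 0.2151 0.0589] yaw -42.1 F [ 0.4 -0.3 -3.7] w 0.239
xyz [ 0.0001 -0.0013  0.0089] dr [0.002 0.    0.006]
```

Request:
servo_tool([
  {"xyz": [0, 0, 0.003], "dr": [0, 0, 0], "claw": 1},
  {"xyz": [0, 0, 0.006], "dr": [0, 0, 0], "claw": 1},
  {"xyz": [0, 0, 0.008], "dr": [0, 0, 0], "claw": 1},
  {"xyz": [0, 0, 0.009], "dr": [0, 0, 0], "claw": 1},
  {"xyz": [0, 0, 0.009], "dr": [0, 0, 0], "claw": 1},
])

```text
time: 17.15
position: [0.4283, 0.2158, 0.0514]
tool_rot: [-2.931, 1.129, -0.0]
contact_force: [-0.8, 0.0, -3.2]
gripper_width: 0.241
```

Request:
servo_tool([
  {"xyz": [0, 0, 0.001], "dr": [0, 0, 0], "claw": 1},
  {"xyz": [0, 0, 0.002], "dr": [0, 0, 0], "claw": 1},
  {"xyz": [0, 0, 0.002], "dr": [0, 0, 0], "claw": 1},
])

```text
time: 17.45
position: [0.4284, 0.2155, 0.05]
tool_rot: [-2.931, 1.129, 0.0]
contact_force: [-1.9, -1.3, 7.9]
gripper_width: 0.243
```

Request:
servo_tool([
  {"xyz": [0, 0, -0.001], "dr": [0, 0, 0], "claw": 0.5},
  {"xyz": [0, 0, -0.001], "dr": [0, 0, 0], "claw": 0.45},
  {"xyz": [0, 0, -0.001], "dr": [0, 0, 0], "claw": 0.45},
  {"xyz": [0, 0, -0.03], "dr": [0, 0, 0], "claw": 0.45},
  {"xyz": [0, 0, -0.08], "dr": [0, 0, 0], "claw": 0.45},
  {"xyz": [0, 0, -0.12], "dr": [0, 0, 0], "claw": 0.4},
  {"xyz": [0, 0, -0.12], "dr": [0, 0, 0], "claw": 0.4},
])

```text
time: 18.15
position: [0.4316, 0.2177, 0.1744]
tool_rot: [-2.923, 1.126, -0.008]
contact_force: [0.5, 1.5, -0.1]
gripper_width: 0.598
```

```bash
python3 knobs.py top | grep -E "\] \[" | awk '$0 !~ /0.9|0.8[0-9]/'; python3 to.py .40 -.26 .14 -42.5;  python3 to.py .50 0 .16 -42.5
```

```text
0.083 20 [181. 131.] [0.7315 0.3219 0.083 ] [119. 112.  99.]
0.083 20 [392. 144.] [ 0.7811 -0.2934  0.083 ] None
0.083 20 [363. 169.] [ 0.6918 -0.219   0.083 ] None
0.083 17 [294. 175.] [ 0.6468 -0.0247  0.083 ] None
0.083 27 [ 45. 201.] [0.4711 0.6589 0.083 ] None
0.083 24 [439. 261.] [ 0.4606 -0.4529  0.083 ] [76. 71. 65.]
0.083 39 [285. 266.] [ 0.3861 -0.0366  0.083 ] None
0.083 22 [448. 274.] [ 0.4273 -0.478   0.083 ] [80. 74. 67.]
0.083 43 [397. 290.] [ 0.3662 -0.3448  0.083 ] [199.  69.  58.]
0.083 47 [446. 318.] [ 0.3121 -0.4803  0.083 ] [220. 132. 140.]
0.083 43 [356. 330.] [ 0.2477 -0.2455  0.083 ] [220.  131.  139.5]
0.083 46 [407. 335.] [ 0.2529 -0.3797  0.083 ] [220. 132. 140.]
0.083 98 [486. 354.] [ 0.2358 -0.5894  0.083 ] [83. 78. 70.]
0.107 18 [392. 142.] [ 0.7773 -0.2884  0.107 ] None
0.107 19 [369. 163.] [ 0.705  -0.2305  0.107 ] None
0.107 25 [202. 186.] [0.5713 0.2237 0.107 ] [ 58.  76. 117.]
0.107 26 [330. 195.] [ 0.5971 -0.1324  0.107 ] None
0.107 43 [198. 238.] [0.4261 0.2082 0.107 ] [213. 190. 156.]
0.107 46 [489. 355.] [ 0.2343 -0.5847  0.107 ] [81. 76. 69.]
0.107 152 [504. 365.] [ 0.2167 -0.625   0.107 ] None
pos [0.43   0.217  0.1717] yaw -42.1 F [ 0.3 -0.2 -1.4] w 0.598
xyz [0.2975 0.3742 0.0297] dr [-0.006 -0.001  0.007]
pos [0.43   0.217  0.1717] yaw -42.1 F [ 0.3 -0.2 -1.4] w 0.598
xyz [0.1974 0.1141 0.0112] dr [-0.006 -0.001  0.007]
```

Request:
servo_tool([
  {"xyz": [0.034, 0.034, 0], "dr": [0, 0, 0], "claw": 0.4},
  {"xyz": [0.068, 0.069, 0], "dr": [0, 0, 0], "claw": 0.4},
  {"xyz": [0.102, 0.103, 0], "dr": [0, 0, 0], "claw": 0.4},
  {"xyz": [0.136, 0.137, 0], "dr": [0, 0, 0], "claw": 0.4},
  {"xyz": [0.162, 0.175, 0], "dr": [0, 0, 0], "claw": 0.4},
  {"xyz": [0.188, 0.215, 0], "dr": [0, 0, 0], "claw": 0.4},
  {"xyz": [0.212, 0.257, 0], "dr": [0, 0, 0], "claw": 0.4},
  {"xyz": [0.236, 0.299, 0], "dr": [0, 0, 0], "claw": 0.4},
])

```text
time: 19.0
position: [0.4012, -0.1659, 0.1681]
tool_rot: [2.932, -1.128, -0.002]
contact_force: [1.0, 0.4, 0.0]
gripper_width: 0.6
```

Request:
servo_tool([
  {"xyz": [0.025, 0.042, 0.01], "dr": [0, 0, 0], "claw": 0.4},
  {"xyz": [0.05, 0.085, 0.03], "dr": [0, 0, 0], "claw": 0.4},
  {"xyz": [0.075, 0.125, 0.05], "dr": [0, 0, 0], "claw": 0.4},
  {"xyz": [0.084, 0.142, 0.06], "dr": [0, 0, 0], "claw": 0.4},
  {"xyz": [0.084, 0.142, 0.06], "dr": [0, 0, 0], "claw": 0.4},
  {"xyz": [0.084, 0.142, 0.06], "dr": [0, 0, 0], "claw": 0.4},
  {"xyz": [0.084, 0.142, 0.06], "dr": [0, 0, 0], "claw": 0.4},
])

```text
time: 19.7
position: [0.3702, -0.3247, 0.1089]
tool_rot: [-2.932, 1.126, 0.001]
contact_force: [0.1, -0.3, -0.8]
gripper_width: 0.603
```

```bash
python3 knobs.py wrist; python3 to.py .368 -.342 .026 -42.5
```

```text
0.083 647 [291. 242.] [ 0.3672 -0.3426  0.083 ] [230.  62.  50.]
0.083 668 [ 88. 247.] [ 0.2516 -0.244   0.083 ] [252. 160. 173.]
0.083 253 [217. 360.] [ 0.2508 -0.3807  0.083 ] [194. 101. 108.]
0.083 203 [345. 381.] [ 0.3172 -0.47    0.083 ] [253. 171. 183.]
pos [ 0.3705 -0.3246  0.1092] yaw -42.0 F [-0.   0.6  0.5] w 0.601
xyz [0.0098 0.0146 0.0832] dr [-0.001  0.     0.009]
```

Request:
servo_tool([
  {"xyz": [0.01, 0.015, 0.02], "dr": [0, 0, 0], "claw": 0.4},
  {"xyz": [0.01, 0.015, 0.06], "dr": [0, 0, 0], "claw": 0.4},
  {"xyz": [0.01, 0.015, 0.08], "dr": [0, 0, 0], "claw": 0.4},
  {"xyz": [0.01, 0.015, 0.083], "dr": [0, 0, 0], "claw": 0.4},
  {"xyz": [0.01, 0.015, 0.083], "dr": [0, 0, 0], "claw": 0.4},
  {"xyz": [0.01, 0.015, 0.083], "dr": [0, 0, 0], "claw": 0.4},
])

```text
time: 20.35
position: [0.3683, -0.344, 0.0275]
tool_rot: [2.932, -1.127, 0.003]
contact_force: [-0.5, 0.2, 0.1]
gripper_width: 0.6
```

Request:
servo_tool([
  {"xyz": [0, 0, 0], "dr": [0, 0, 0], "claw": 1},
  {"xyz": [0, 0, 0], "dr": [0, 0, 0], "claw": 1},
  {"xyz": [0, 0, 0], "dr": [0, 0, 0], "claw": 1},
  {"xyz": [0, 0, 0], "dr": [0, 0, 0], "claw": 1},
  {"xyz": [0, 0, 0], "dr": [0, 0, 0], "claw": 1},
  {"xyz": [0, 0, -0.03], "dr": [0, 0, 0], "claw": 1},
  {"xyz": [0, 0, -0.07], "dr": [0, 0, 0], "claw": 1},
  {"xyz": [0, 0, -0.11], "dr": [0, 0, 0], "claw": 1},
])

```text
time: 21.15
position: [0.3661, -0.3433, 0.1367]
tool_rot: [2.932, -1.129, -0.004]
contact_force: [0.7, -0.2, -2.5]
gripper_width: 0.24
```

Request:
servo_tool([
  {"xyz": [0, 0, -0.03], "dr": [0, 0, 0], "claw": 1},
  {"xyz": [0, 0, -0.05], "dr": [0, 0, 0], "claw": 1},
  {"xyz": [0, 0, -0.05], "dr": [0, 0, 0], "claw": 1},
])

```text
time: 21.45
position: [0.3684, -0.3448, 0.1883]
tool_rot: [2.932, -1.129, 0.007]
contact_force: [-0.3, -0.1, -2.7]
gripper_width: 0.238
```

```bash
python3 to.py .44 -.02 .17 -42.5; python3 to.py .509 .113 .05 -42.5
```

```text
pos [ 0.3684 -0.3448  0.1883] yaw -42.1 F [-0.3 -0.1 -2.7] w 0.238
xyz [-0.1648 -0.289   0.018 ] dr [-0.002 -0.004  0.007]
pos [ 0.3684 -0.3448  0.1883] yaw -42.1 F [-0.3 -0.1 -2.7] w 0.238
xyz [-0.2033 -0.4337  0.1381] dr [-0.002 -0.004  0.007]
```

Request:
servo_tool([
  {"xyz": [-0.021, -0.036, 0], "dr": [0, 0, 0], "claw": 1},
  {"xyz": [-0.042, -0.072, 0], "dr": [0, 0, 0], "claw": 1},
  {"xyz": [-0.063, -0.108, 0], "dr": [0, 0, 0], "claw": 1},
  {"xyz": [-0.084, -0.144, 0], "dr": [0, 0, 0], "claw": 1},
  {"xyz": [-0.105, -0.18, 0], "dr": [0, 0, 0], "claw": 1},
  {"xyz": [-0.126, -0.216, 0], "dr": [0, 0, 0], "claw": 1},
  {"xyz": [-0.147, -0.252, 0], "dr": [0, 0, 0], "claw": 1},
  {"xyz": [-0.165, -0.289, 0], "dr": [0, 0, 0], "claw": 1},
])

```text
time: 22.25
position: [0.4371, -0.0171, 0.1846]
tool_rot: [2.931, -1.128, -0.004]
contact_force: [1.1, -1.2, -2.5]
gripper_width: 0.241
```

Request:
servo_tool([
  {"xyz": [-0.01, -0.036, 0], "dr": [0, 0, 0], "claw": 1},
  {"xyz": [-0.02, -0.072, 0.01], "dr": [0, 0, 0], "claw": 1},
  {"xyz": [-0.03, -0.108, 0.02], "dr": [0, 0, 0], "claw": 1},
  {"xyz": [-0.039, -0.145, 0.05], "dr": [0, 0, 0], "claw": 1},
  {"xyz": [-0.039, -0.145, 0.08], "dr": [0, 0, 0], "claw": 1},
  {"xyz": [-0.039, -0.145, 0.11], "dr": [0, 0, 0], "claw": 1},
  {"xyz": [-0.039, -0.145, 0.125], "dr": [0, 0, 0], "claw": 1},
  {"xyz": [-0.039, -0.145, 0.13], "dr": [0, 0, 0], "claw": 1},
])

```text
time: 23.05
position: [0.504, 0.1139, 0.0527]
tool_rot: [2.927, -1.127, -0.008]
contact_force: [0.1, -0.5, -2.8]
gripper_width: 0.243
```

```bash
python3 to.py .509 .113 .05 -42.5
```

```text
pos [0.504  0.1139 0.0527] yaw -42.1 F [ 0.1 -0.5 -2.8] w 0.243
xyz [ 0.0043 -0.0027  0.0027] dr [0.006 0.003 0.007]
```

Request:
servo_tool([
  {"xyz": [0, 0, 0], "dr": [0, 0, 0], "claw": 1},
  {"xyz": [0, 0, 0], "dr": [0, 0, 0], "claw": 1},
])

```text
time: 23.25
position: [0.5072, 0.1148, 0.0565]
tool_rot: [-2.931, 1.129, -0.001]
contact_force: [-0.4, 0.4, -3.0]
gripper_width: 0.243
```

Request:
servo_tool([
  {"xyz": [0, 0, 0.002], "dr": [0, 0, 0], "claw": 1},
  {"xyz": [0, 0, 0.004], "dr": [0, 0, 0], "claw": 1},
  {"xyz": [0, 0, 0.006], "dr": [0, 0, 0], "claw": 1},
  {"xyz": [0, 0, 0.006], "dr": [0, 0, 0], "claw": 1},
])

```text
time: 23.65
position: [0.5071, 0.1149, 0.0505]
tool_rot: [-2.931, 1.129, -0.001]
contact_force: [-0.5, -0.3, -1.1]
gripper_width: 0.246
```

Contact beginning; release and lift.

Request:
servo_tool([
  {"xyz": [0, 0, 0.001], "dr": [0, 0, 0], "claw": 1},
  {"xyz": [0, 0, 0.001], "dr": [0, 0, 0], "claw": 0.5},
  {"xyz": [0, 0, 0], "dr": [0, 0, 0], "claw": 0.45},
  {"xyz": [0, 0, 0], "dr": [0, 0, 0], "claw": 0.45},
  {"xyz": [0, 0, -0.03], "dr": [0, 0, 0], "claw": 0.45},
  {"xyz": [0, 0, -0.08], "dr": [0, 0, 0], "claw": 0.45},
  {"xyz": [0, 0, -0.12], "dr": [0, 0, 0], "claw": 0.4},
  {"xyz": [0, 0, -0.14], "dr": [0, 0, 0], "claw": 0.4},
])

```text
time: 24.45
position: [0.5087, 0.1153, 0.1939]
tool_rot: [-2.928, 1.128, -0.006]
contact_force: [-0.4, 0.2, 0.7]
gripper_width: 0.599
```

```bash
python3 knobs.py side s7 | grep -v None
```

```text
0.083 41 [297. 164.] [0.5629 0.2253 0.083 ] [ 9.  21.5 44. ]
0.083 16 [255. 169.] [0.4256 0.2089 0.083 ] [95. 85. 70.]
0.083 108 [361. 183.] [0.7637 0.1346 0.083 ] [107.  47.  17.]
0.083 22 [279. 191.] [0.5019 0.1081 0.083 ] [75.5 16.  12.5]
0.083 72 [362. 220.] [ 0.7454 -0.0167  0.083 ] [89. 73. 66.]
0.083 49 [187. 293.] [ 0.2486 -0.2479  0.083 ] [237. 137. 155.]
0.083 59 [184. 341.] [ 0.2537 -0.3815  0.083 ] [236. 135. 154.]
0.083 69 [205. 381.] [ 0.3124 -0.4824  0.083 ] [234. 132. 151.]
0.107 31 [298. 159.] [0.5684 0.2243 0.107 ] [ 27.  58. 123.]
0.107 31 [255. 164.] [0.4268 0.2073 0.107 ] [239.  228.5 193.5]
0.107 34 [367. 182.] [0.7784 0.1137 0.107 ] [107.  47.  17.]
0.107 35 [281. 186.] [0.5064 0.1086 0.107 ] [182.5  41.5  32.5]
0.107 16 [397. 212.] [ 0.8493 -0.0101  0.107 ] [17. 40. 83.]
0.107 24 [402. 230.] [ 0.8494 -0.0762  0.107 ] [16.  39.5 82.5]
```

View pics/s7.png

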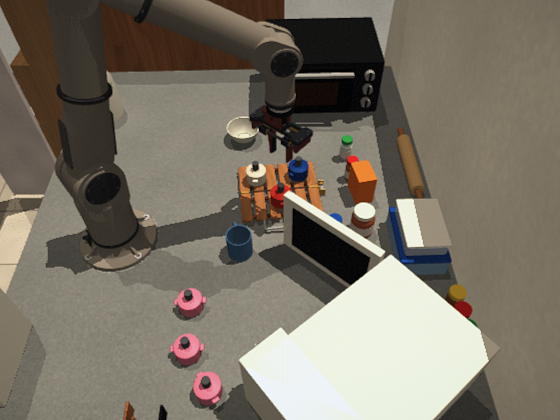

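```bash
python3 to.py .60 -.035 .149 -42.1; python3 - <<'E'
from h import *
M=R.from_rotvec(readout.sense()["tool_rot"]).as_matrix()
H=np.array([.747,-.2485]);u=lambda d:np.array([np.cos(np.radians(d)),np.sin(np.radians(d))])
prev=np.array([.60,-.035]);s=prev
for f in list(range(138,218,10))+[217.5,219]:
    p=H+.25*u(f)+.024*u(f-90); d=np.r_[p-s,0]; print(f,p.round(3),(M.T@d).round(3)[:2],np.linalg.norm(p-prev).round(3)); prev=p
E
```

```text
pos [0.5099 0.1156 0.1957] yaw -42.1 F [0.7 0.3 1.6] w 0.601
xyz [0.1678 0.0516 0.0469] dr [-0.008 -0.003 -0.001]
138 [ 0.577 -0.063] [0.002 0.036] 0.036
148 [ 0.548 -0.096] [0.002 0.08 ] 0.044
158 [ 0.524 -0.133] [0.009 0.123] 0.044
168 [ 0.507 -0.173] [0.024 0.164] 0.044
178 [ 0.498 -0.216] [0.046 0.202] 0.044
188 [ 0.496 -0.26 ] [0.074 0.236] 0.044
198 [ 0.502 -0.303] [0.107 0.265] 0.044
208 [ 0.515 -0.345] [0.145 0.287] 0.044
217.5 [ 0.534 -0.382] [0.184 0.301] 0.042
219 [ 0.538 -0.387] [0.19  0.303] 0.007
```

Request:
servo_tool([
  {"xyz": [0.04, 0.012, 0.005], "dr": [0, 0, 0], "claw": 1},
  {"xyz": [0.08, 0.025, 0.01], "dr": [0, 0, 0], "claw": 1},
  {"xyz": [0.12, 0.038, 0.02], "dr": [0, 0, 0], "claw": 1},
  {"xyz": [0.168, 0.052, 0.03], "dr": [0, 0, 0], "claw": 1},
  {"xyz": [0.168, 0.052, 0.047], "dr": [0, 0, 0], "claw": 1},
  {"xyz": [0.168, 0.052, 0.047], "dr": [0, 0, 0], "claw": 1},
  {"xyz": [0.168, 0.052, 0.047], "dr": [0, 0, 0], "claw": 1},
])

```text
time: 25.2
position: [0.5961, -0.0355, 0.1427]
tool_rot: [2.932, -1.127, -0.003]
contact_force: [-0.3, -0.2, -0.3]
gripper_width: 0.017
```

Request:
servo_tool([
  {"xyz": [0.001, 0.018, 0], "dr": [0, 0, 0], "claw": 1},
  {"xyz": [0.002, 0.036, 0], "dr": [0, 0, 0], "claw": 1},
  {"xyz": [0.002, 0.058, 0], "dr": [0, 0, 0], "claw": 1},
  {"xyz": [0.002, 0.08, 0], "dr": [0, 0, 0], "claw": 1},
  {"xyz": [0.005, 0.102, 0], "dr": [0, 0, 0], "claw": 1},
  {"xyz": [0.009, 0.123, 0], "dr": [0, 0, 0], "claw": 1},
  {"xyz": [0.016, 0.144, 0], "dr": [0, 0, 0], "claw": 1},
  {"xyz": [0.024, 0.164, 0], "dr": [0, 0, 0], "claw": 1},
])

```text
time: 26.0
position: [0.5025, -0.176, 0.1436]
tool_rot: [-2.931, 1.13, -0.0]
contact_force: [1.0, 0.2, 0.4]
gripper_width: 0.007
```

```bash
python3 to.py .507 -.173 .149 -42.1; python3 - <<'E'
from h import *
s=snap("side","s8")
E
```

```text
pos [ 0.5025 -0.176   0.1436] yaw -42.2 F [1.  0.2 0.4] w 0.007
xyz [ 0.0013 -0.0052 -0.0054] dr [-0.001 -0.    -0.002]
```

View pics/s8.png

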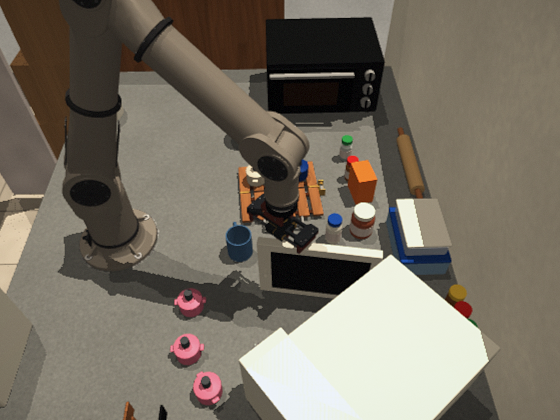

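Request:
servo_tool([
  {"xyz": [0.011, 0.019, -0.003], "dr": [0, 0, 0], "claw": 1},
  {"xyz": [0.022, 0.038, -0.003], "dr": [0, 0, 0], "claw": 1},
  {"xyz": [0.036, 0.055, -0.003], "dr": [0, 0, 0], "claw": 1},
  {"xyz": [0.05, 0.072, -0.003], "dr": [0, 0, 0], "claw": 1},
  {"xyz": [0.066, 0.087, -0.003], "dr": [0, 0, 0], "claw": 1},
  {"xyz": [0.083, 0.101, -0.003], "dr": [0, 0, 0], "claw": 1},
  {"xyz": [0.102, 0.112, -0.003], "dr": [0, 0, 0], "claw": 1},
  {"xyz": [0.121, 0.123, -0.003], "dr": [0, 0, 0], "claw": 1},
])

```text
time: 26.85
position: [0.5107, -0.3475, 0.1465]
tool_rot: [-2.931, 1.13, 0.0]
contact_force: [0.5, -0.2, -0.4]
gripper_width: 0.005
```

Request:
servo_tool([
  {"xyz": [0.01, 0.004, 0], "dr": [0, 0, 0], "claw": 1},
  {"xyz": [0.018, 0.007, 0], "dr": [0, 0, 0], "claw": 1},
  {"xyz": [0.025, 0.01, 0], "dr": [0, 0, 0], "claw": 1},
  {"xyz": [0.032, 0.012, 0], "dr": [0, 0, 0], "claw": 1},
  {"xyz": [0.036, 0.013, 0], "dr": [0, 0, 0], "claw": 1},
  {"xyz": [0.039, 0.014, 0], "dr": [0, 0, 0], "claw": 1},
])

```text
time: 27.45
position: [0.5302, -0.3805, 0.1459]
tool_rot: [-2.929, 1.126, 0.008]
contact_force: [-11.1, 14.7, 11.9]
gripper_width: 0.003
```

```bash
python3 to.py .534 -.3815 .149 -42.1
```

```text
pos [ 0.5302 -0.3805  0.1459] yaw -42.1 F [-11.1  14.7  11.9] w 0.003
xyz [ 0.0035 -0.0018 -0.0031] dr [-0.001  0.006  0.001]
```

Request:
servo_tool([
  {"xyz": [0, 0, 0], "dr": [0, 0, 0], "claw": 1},
  {"xyz": [0.002, 0, 0], "dr": [0, 0, 0], "claw": 1},
  {"xyz": [0.002, 0, 0], "dr": [0, 0, 0], "claw": 1},
])

```text
time: 27.75
position: [0.5301, -0.3802, 0.146]
tool_rot: [-2.927, 1.126, 0.013]
contact_force: [-12.4, 13.5, 11.7]
gripper_width: 0.005
```

Request:
servo_tool([
  {"xyz": [-0.01, -0.002, -0.002], "dr": [0, 0, 0], "claw": 1},
  {"xyz": [-0.05, -0.01, -0.03], "dr": [0, 0, 0], "claw": 1},
  {"xyz": [-0.09, -0.02, -0.07], "dr": [0, 0, 0], "claw": 1},
  {"xyz": [-0.13, -0.03, -0.1], "dr": [0, 0, 0], "claw": 1},
  {"xyz": [-0.17, -0.07, -0.1], "dr": [0, 0, 0], "claw": 1},
  {"xyz": [-0.21, -0.11, -0.1], "dr": [0, 0, 0], "claw": 1},
  {"xyz": [-0.21, -0.11, -0.1], "dr": [0, 0, 0], "claw": 1},
])

```text
time: 28.45
position: [0.4509, -0.1572, 0.2468]
tool_rot: [-2.933, 1.12, -0.002]
contact_force: [-0.3, -0.8, -0.2]
gripper_width: 0.008
```

```bash
python3 knobs.py top t9 | grep 0.107; python3 - <<'E'
from h import *
s=load("top");P=cloud(s)
m=((P[...,2]>.23)&(P[...,2]<.258)&(P[...,0]>.35)&(P[...,1]<-.15)).astype(np.uint8)
q,l,st,cc=cv2.connectedComponentsWithStats(m)
for i in range(1,q):
  if st[i,4]>80: r=cv2.minAreaRect(P[l==i][:,:2].astype(np.float32));print(st[i],cv2.boxPoints(r).round(3).tolist())
E
python3 - <<'E'
import cv2
a=cv2.imread('pics/t9.png');cv2.imwrite('pics/t9c.png',cv2.resize(a[60:330,150:560],(800,527)))
E
```

```text
0.107 37 [102.  91.] [0.8124 0.5661 0.107 ] [72. 67. 61.]
0.107 73 [387. 173.] [ 0.683  -0.2835  0.107 ] None
0.107 49 [202. 187.] [0.5679 0.2251 0.107 ] [ 57.  74. 114.]
0.107 43 [ 20. 196.] [0.4709 0.717  0.107 ] None
0.107 30 [ 54. 200.] [0.471  0.6219 0.107 ] None
0.107 39 [239. 215.] [0.5045 0.1095 0.107 ] [191.  66.  55.]
0.107 50 [423. 227.] [ 0.5433 -0.393   0.107 ] None
0.107 42 [198. 238.] [0.4258 0.2075 0.107 ] [218. 200. 164.]
0.107 16 [436. 246.] [ 0.4965 -0.4317  0.107 ] [109. 102.  86.]
0.107 19 [441. 255.] [ 0.4746 -0.4479  0.107 ] [95.5 87.5 75.5]
0.107 35 [457. 279.] [ 0.416 -0.494  0.107] None
0.107 43 [489. 354.] [ 0.237 -0.585  0.107] [80.  75.5 68.5]
0.107 154 [504. 365.] [ 0.2166 -0.6254  0.107 ] None
[  386    71   174   213 21929] [[0.4009999930858612, -0.5019999742507935], [0.6079999804496765, -0.7680000066757202], [0.9549999833106995, -0.4970000088214874], [0.7490000128746033, -0.23100000619888306]]
```

View pics/t9c.png

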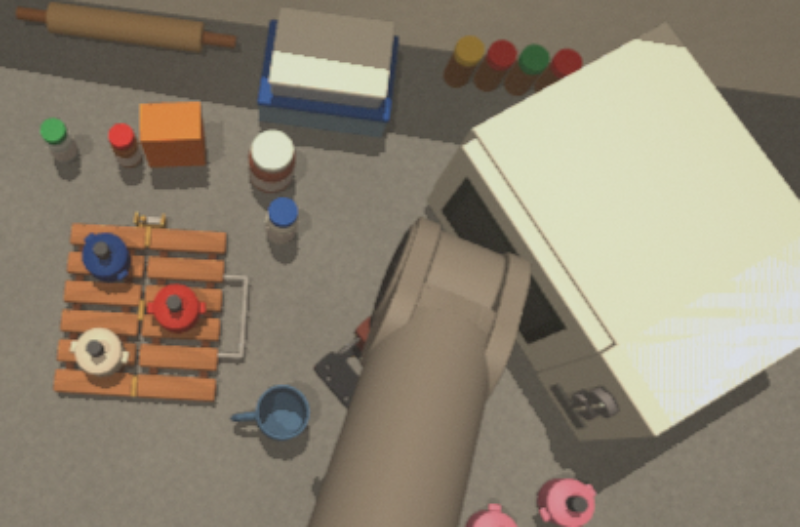

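```bash
python3 - <<'E'
from h import *
c=np.array([.749,-.231]);d=np.array([-.794,-.609]);n=np.array([.609,-.794])
for nm in("top","side"):
    s=snap(nm);P=cloud(s);q=P[...,:2]-c;a=q@d;b=q@n
    m=(P[...,2]>.232)&(P[...,2]<.258)&(b>-.03)&(b<.06)
    # front boundary (2nd percentile of depth-from-front) by station along the front
    print(nm,[(round(x,2),round(float(np.percentile(b[m&(abs(a-x)<.012)],2))*1000,1)) for x in np.arange(.02,.43,.03) if (m&(abs(a-x)<.012)).sum()>15])
E
python3 to.py .45 -.157 .25 -42
```

```text
top [(np.float64(0.02), 1.8), (np.float64(0.05), 1.7), (np.float64(0.08), 1.8), (np.float64(0.11), 2.3), (np.float64(0.14), 2.1), (np.float64(0.17), 2.9), (np.float64(0.2), 2.7), (np.float64(0.23), 3.1), (np.float64(0.26), 3.6), (np.float64(0.29), 3.2), (np.float64(0.32), 3.8), (np.float64(0.35), 3.6), (np.float64(0.38), 4.1), (np.float64(0.41), 4.0)]
side [(np.float64(0.02), 0.9), (np.float64(0.05), 1.7), (np.float64(0.08), 1.8), (np.float64(0.11), 2.6), (np.float64(0.14), 2.6), (np.float64(0.17), 2.0), (np.float64(0.2), 2.3), (np.float64(0.23), 2.7), (np.float64(0.26), 2.7), (np.float64(0.29), 3.0), (np.float64(0.32), 3.8), (np.float64(0.35), 3.5), (np.float64(0.38), 4.0), (np.float64(0.41), 4.2)]
pos [ 0.4512 -0.161   0.2466] yaw -41.9 F [ 0.6 -0.4 -0.5] w 0.005
xyz [-0.0035 -0.0022 -0.0034] dr [-0.001 -0.001  0.001]
```

```bash
python3 -c "
from h import *
print(readout.sense()['time'],abs(readout.sense()['qvel']).max());print(arm.sign_off())"
```

```text
28.6 0.04098944529560628
the job is handed in; nothing more can be done
None
```

The job is done and handed in at 28.6 s; no verdict came back.

**What I did:** I swung the trivet leaf open by its handle. I then moved the three casseroles present (blue, cream, red) onto it by their knobs and pushed the microwave door shut. The pink look-alike pots were left alone.

**Last checks:**
- **Trivet:** it lies flat in the pictures, about 23 mm high by depth.
- **Casseroles:** all three knob tops sit at about 107 mm, so the pots are upright on the trivet surface and well inside its edges.
- **Door:** its front lines up with the fixed control panel in both the top and side views, with no step at the free edge. It took about 18 N at the end, against about 4 N for the catch.
- **Bystanders:** none looked moved in the final top picture, but I did not measure the shifts.
- **Arm:** it was clear of everything, with no contact force beyond noise.

**What disagreed:**
- **Gripper height:** the fingertips were about 36 mm higher than the reported position. My first grip on the handle therefore closed on air, and I allowed for this afterwards.
- **Camera against arm:** the fixed cameras and the arm disagreed by about 3 mm in y, so I corrected the grasps from the wrist camera.
- **Door push:** it also showed about 12 N upward on the tool, which I did not explain.

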